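Test two roll-core bushings on the leaning gauge pin and sort them

TASK

Test the two wooden core bushings on the leaning gauge pin, one after the other: slide a bushing flange first onto the pin as far as it will go, take it off and put it away before testing the other. One that goes fully home fits: stand it upright on its flange in the square wooden tray; one that stops partway does not fit: stand it upright on its flange in the round metal dish. Leave the other things on the table where they are.

Things in the scene. Friction and masses are not known exactly. Their poses are not given: they have to be found in the camera images.
- bushing_p: loose turned wooden core bushing, 60 g, standing on its flange at the robot's right: body 36 mm diameter, flange at the bottom 48 mm diameter, 5 mm thick; 50 mm tall, plain through bore. Origin: centre of the flange's underside; z along the bore, away from the flange. Both look alike outside; one bore is 24 mm, the other 17 mm; they swap places between starts; the gauge tells which is which
- bushing_q: loose turned wooden core bushing, 60 g, standing on its flange at the robot's right: body 36 mm diameter, flange at the bottom 48 mm diameter, 5 mm thick; 50 mm tall, plain through bore. Origin: centre of the flange's underside; z along the bore, away from the flange. Both look alike outside; one bore is 24 mm, the other 17 mm; they swap places between starts; the gauge tells which is which
- pin: fixed steel stepped gauge pin, leaning 25 deg from vertical, roughly towards the robot. Origin: its foot, on a wooden block's 64 mm square face at right angles to it, 72 mm above the table; z runs up the pin, y is level. Up from the face: 21 mm diameter for 20 mm, cone to 13 mm diameter at 25 mm, slim to a tapered tip at 50 mm. Fully home means flange on the face (origins meet)
- gauge: wooden gauge stand that carries the pin, fixed to the table, base 120 x 110 x 14 mm; origin under the middle of its base, z up, x away from the robot; its yaw varies
- pin_tip (a point): tip of the gauge pin, on its axis, 50 mm from the face
- pin_cone (a point): point on the pin's axis 22.5 mm from the face: where the flange's underside of a bushing that does not fit comes to rest
- tray_in (a point): middle of the inner floor of the square wooden tray (130 x 130 mm outside, 18 mm high, walls 4 mm, floor about 5 mm above the table), fixed; tray and dish stand to the robot's left and swap places between starts
- dish_in (a point): middle of the inner floor of the round metal dish (130 mm diameter, 18 mm high, wall 4 mm, floor 5 mm above the table), fixed
- weight: dark steel paperweight with a knob, 48 mm diameter, 34 mm tall; bystander; origin under its centre
- case: small clear plastic case, 50 x 75 x 24 mm; bystander; origin under its centre
- book: hardback book lying flat, 130 x 190 x 22 mm; bystander; origin under its centre
- jar: white glue jar, 56 mm diameter, 75 mm tall; bystander; origin under its centre
- brush: paste brush, 170 mm long, lying flat; bystander; origin under its middle
- tape: empty cardboard ring, 84 mm diameter, 20 mm tall; bystander; origin under its centre
- folder: flat bone-coloured paper folder, 140 x 20 x 6 mm; bystander; origin under its centre
There are look-alikes about, which are no part of the job. Leave any pink or yellow look-alike of the bushing_q alone.

How it is judged:
By the outcome, as a careful person would: the job done as asked, in the order asked, and still so for the second after the job is handed in, with the robot touching nothing.
It also fails if it takes over 72 s, if anything falls off the work surface, if the arm or the gripper's body presses on something with over 40 N, if the wrist force passes 120 N, or if a joint passes its speed limit or range.

ROBOT

A 7-joint arm with a two-finger parallel gripper is mounted at the origin on the work surface. World frame = base frame: x ahead of the robot, y to its left, z up, the work surface at z = 0. Lengths are in m, angles in degrees, forces in N, time in s.
With the tool pointing down it reaches from about 0.375 to 0.925 m from the base axis. Payload 3.1 kg.
Tool frame: the origin (TCP) lies at the very end of the fingers, on their centre line; the grasp point (between the pads) lies 19 mm behind it; z points along the fingers, x is the direction in which the jaws open and shut, and the axes are right-handed (so a half turn about z gives the same grasp; the last joint's range is limited). The gripper opens to 85 mm and grips with 20 to 120 N. Pads are 22 mm wide; open, the fingers measure 114 mm over their backs; the gripper's body (76 mm by 85 mm) begins 54 mm behind the grasp point. The pads swing forward as they close: fully open they stand 13 mm farther back than shut.
Start: joints at [68.766, 21.939, 2.515, 91.553, -1.026, 66.532, -2.859], TCP at [0.175, -0.626, 0.231] pointing down, gripper open.
Joint ranges: [-149.38, 149.38], [-23.57, 123.04], [-84.95, 90], [0, 143.3], [-89.99, 269.99], [3.08, 112.72], [-163.45, 163.45]. Speed limits (degrees/s): [159.86, 159.86, 180, 180, 180, 180, 180].

INTERFACE

Orientations are given as a 3x3 rotation matrix whose columns are the frame's x, y, z axes.
In Python, from bench import robot gives the robot as it stands. The module is installed in compiled form; this text tells all that it offers.
- The arm moves only by the tool apply_moves, never from a script. Its argument "moves" is a list that holds one entry, the list of rows, each a list of 5 numbers: the opening, from 0 (shut) to 1 (fully open), then the shift along the tool's x, y, z in m, then the turn about the tool's z in degrees. In form: [[[fingers, tx, ty, tz, spin], ...]]. A call has 1 to 5 rows; each row shifts and turns the commanded pose from where the row before left it, along the tool's axes as they then stand; what a row does not reach is not made up. A row lasts 1/8 s, in which the tool goes at most 62.5 mm and 10.7 degrees, less where a joint would pass 70% of its speed; a pose out of reach is approached as far as the arm can. A call is refused whole if a number of a shift passes 0.0625 or a number of a turn 10.7, either way. A call with a gripper value outside its range is refused whole. The fingers move at their own pace and stop on an object; "force" is the grip in N (left out, the last holds). Time passes only in rows, so rows that do not move let the fingers close. It gives the time, the measured TCP pose, the force and the opening at its end, in the units of the state.
- robot.observe(): the state, without advancing time (a new reading comes with each control period).
- robot.camera(name): name is "scene" or "top" or "wrist"; returns the picture (480x640x3 uint8, blue, green, red); there is no depth.
- robot.camera_model(name): a dict with "camera_matrix" (3x3 intrinsics, pixels), "rvec" (rotation vector, rad) and "tvec" (3), from world to camera coordinates, as OpenCV has them; the wrist camera has in their place "mount" (4x4, takes a point from camera to tool coordinates, whose origin is the TCP and whose axes are the tool frame's). Camera axes: x right, y down, z forward; pixel columns grow to the right and rows downward; lengths in m; the calibration is good to about 2 mm. A picture is of the moment at which its call begins: read the wrist's pose just before it. camera_model takes no time and is no camera call.
- robot.finish_job(): hands the job in, once; it reports no verdict.
The state is a dict: "time": time; "joints": joint angles; "qd": joint speeds; "joint_efforts": joint torques, N m; "position": TCP position; "tool_rot": TCP orientation; "wrist_force": force on the tool from outside, world axes, zero at the start; "wrist_torque": the same for the moment, N m; "opening": opening from 0.0 (shut) to 1.0 (fully open).
Only numpy, scipy, OpenCV 4.12 (cv2) and the standard library are available. Lean on these libraries where they do the work, as an engineer would, in place of code of your own. Each camera call takes 0.05 s, during which the arm holds its last target.

## Working session

There is one attempt and no reset: what is moved stays moved. The work goes in short steps, Python scripts to look and compute and a tool call to move; the robot and the scene stay as the last step left them, time stands still between calls to the robot, and variables do not carry over. Pictures are saved under pics/ and viewed, and the job is handed in when it is done.

Besides the shell and the picture viewer there is one more tool, called as name(argument=value, ...) on one line, values as JSON. apply_moves: Moves the arm, as the interface text tells. Its arguments: {"type":"object","properties":{"moves":{"type":"array"},"force":{"type":"number"}},"required":["moves"]}

```bash
mkdir -p pics; cat > h.py <<'E'
import numpy as np,cv2
from bench import robot
np.set_printoptions(precision=4,suppress=True)
def snap(n,f):
    o=robot.observe(); im=robot.camera(n); cv2.imwrite('pics/'+f+'.png',im); 
    if n=='wrist': np.savez('pics/'+f+'.npz',p=o['position'],R=o['tool_rot'])
    return im
def cam(n,o=None):
    m=robot.camera_model(n);K=np.array(m['camera_matrix'])
    if n=='wrist':
        M=np.array(m['mount']);R=np.array(o['R'] if 'R' in o else o['tool_rot']);p=np.array(o['p'] if 'p' in o else o['position'])
        Rw=R@M[:3,:3];c=R@M[:3,3]+p
        return K,Rw.T,-Rw.T@c
    R=cv2.Rodrigues(np.array(m['rvec']))[0];return K,R,np.array(m['tvec']).ravel()
def ray(C,uv):
    K,R,t=C;d=R.T@np.linalg.inv(K)@np.array([uv[0],uv[1],1.]);return -R.T@t,d/np.linalg.norm(d)
def onz(C,uv,z):
    c,d=ray(C,uv);return c+d*(z-c[2])/d[2]
def proj(C,P):
    K,R,t=C;q=K@(R@np.asarray(P,float)+t);return q[:2]/q[2]
def tri(C1,u1,C2,u2):
    a,d=ray(C1,u1);b,e=ray(C2,u2)
    s=np.linalg.lstsq(np.c_[d,-e],b-a,rcond=None)[0];p,q=a+s[0]*d,b+s[1]*e
    return (p+q)/2,np.linalg.norm(p-q)
E
python3 - <<'E'
from h import *
for n in ['scene','top','wrist']: snap(n,n+'0')
o=robot.observe();print({k:np.array(v) for k,v in o.items()})
for n in ['scene','top']:
    C=cam(n);print(n,C[0],-C[1].T@C[2])
print(robot.camera_model('wrist'))
E
```

```text
{'time': array(0.15), 'joints': array([68.7647, 21.983 ,  2.5145, 91.6298, -1.0255, 66.533 , -2.8586]), 'qd': array([ 0.0875, -0.2035,  0.0536, -0.3506,  0.0158, -0.0407,  0.0339]), 'joint_efforts': array([  0.0017, -43.4052,   1.0268, -24.9979,   0.0108,   0.0072,
        -0.    ]), 'position': array([ 0.1749, -0.6252,  0.2301]), 'tool_rot': array([[ 0.2695, -0.963 , -0.0007],
       [-0.963 , -0.2695,  0.002 ],
       [-0.0021,  0.0001, -1.    ]]), 'wrist_force': array([-0.8708,  0.2186, -0.1872]), 'wrist_torque': array([0.0508, 0.0243, 0.0125]), 'opening': array(1.0056)}
scene [[542.9279   0.     319.8514]
 [  0.     542.9279 237.582 ]
 [  0.       0.       1.    ]] [ 1.0927 -0.8436  0.9784]
top [[616.6965   0.     317.7426]
 [  0.     616.6965 246.3778]
 [  0.       0.       1.    ]] [ 0.4226 -0.0094  1.617 ]
{'camera_matrix': array([[361.0187,   0.    , 320.0459],
       [  0.    , 361.0187, 238.2228],
       [  0.    ,   0.    ,   1.    ]]), 'mount': array([[ 1.    ,  0.0006,  0.0002, -0.    ],
       [-0.0006,  0.9565,  0.2916, -0.0742],
       [-0.    , -0.2916,  0.9565, -0.1417],
       [ 0.    ,  0.    ,  0.    ,  1.    ]])}
```

View pics/scene0.png

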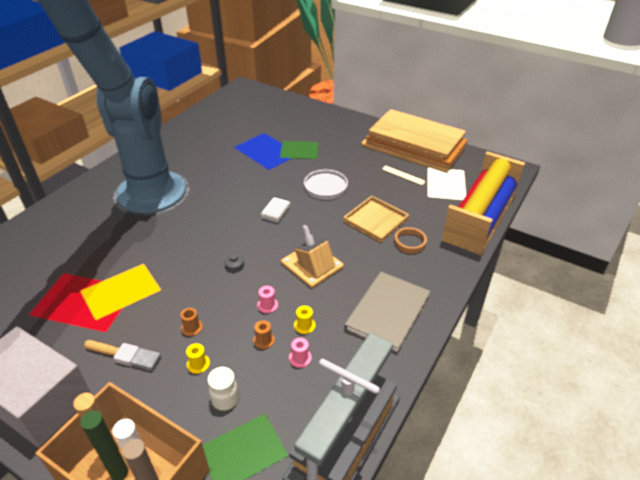

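View pics/top0.png

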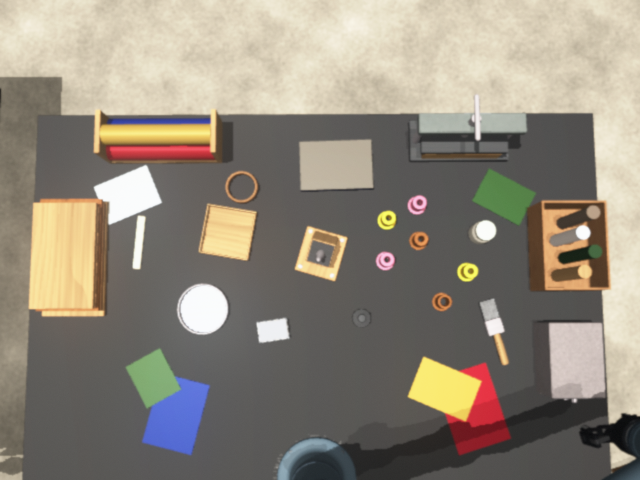

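View pics/wrist0.png

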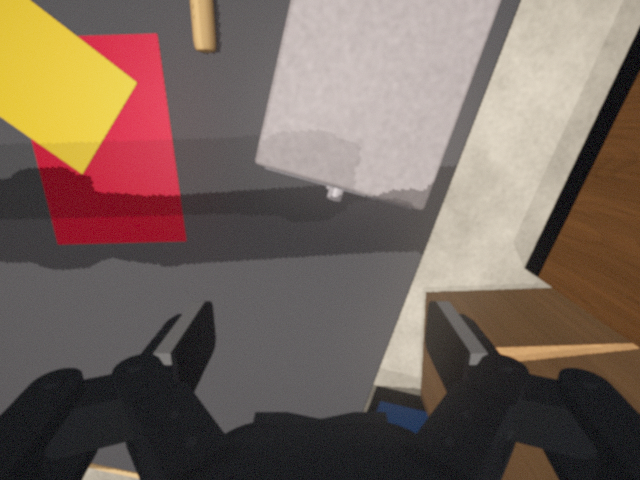

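```bash
python3 - <<'E'
from h import *
im=cv2.imread('pics/top0.png');a=cv2.resize(im[180:330,280:480],None,fx=4,fy=4,interpolation=cv2.INTER_CUBIC);cv2.imwrite('pics/c1.png',a)
im=cv2.imread('pics/scene0.png');a=cv2.resize(im[215:365,165:345],None,fx=4,fy=4,interpolation=cv2.INTER_CUBIC);cv2.imwrite('pics/c2.png',a)
E
```

```text
(no output)
```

View pics/c1.png

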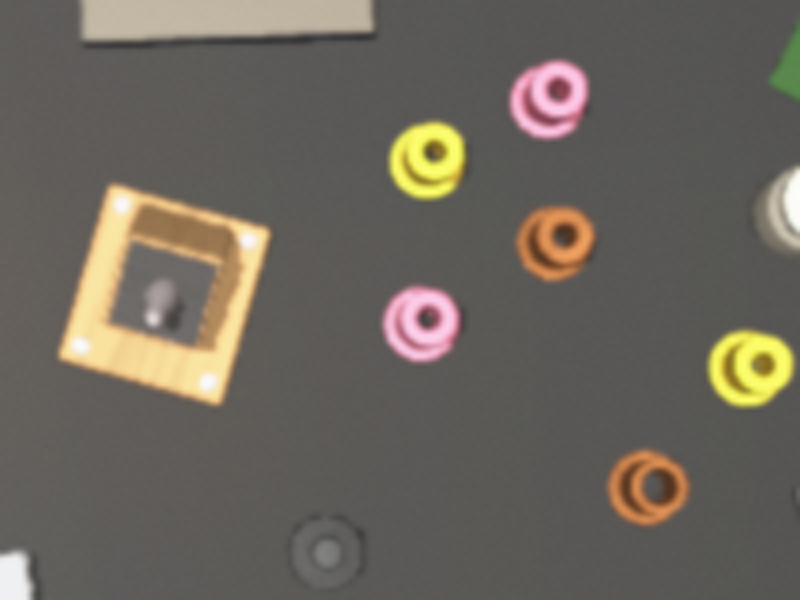

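View pics/c2.png

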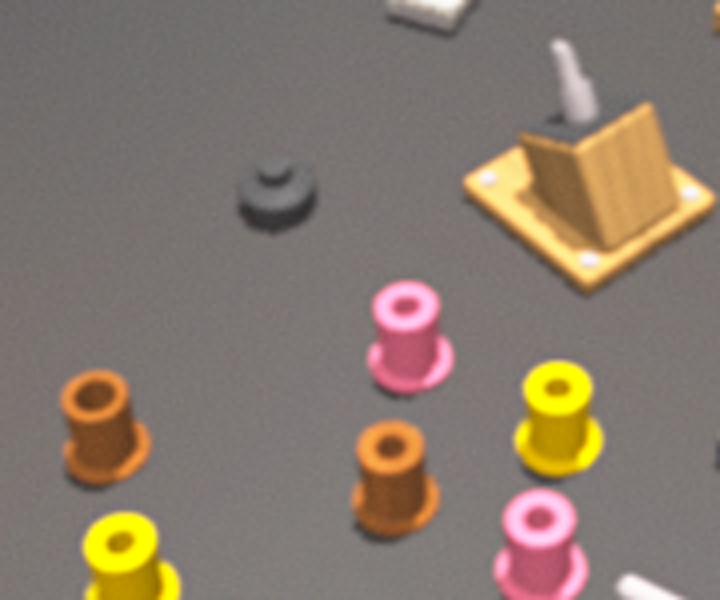

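```bash
python3 - <<'E'
from h import *
T=cam('top');S=cam('scene')
t=lambda x,y:(280+(x+.5)/4-.5,180+(y+.5)/4-.5)
s=lambda x,y:(165+(x+.5)/4-.5,215+(y+.5)/4-.5)
print('A17',onz(T,t(562,237),.05),onz(S,s(391,447),.05), tri(T,t(562,237),S,s(391,447)))
print('B24',onz(T,t(658,487),.05),onz(S,s(96,396),.05), tri(T,t(658,487),S,s(96,396)))
c=np.array([onz(T,t(*q),.014) for q in [(112,185),(270,230),(220,404),(60,357)]]);print(c,c.mean(0))
e=(c[0]+c[1]-c[2]-c[3]);print('x dir deg',np.degrees(np.arctan2(e[1],e[0])),np.linalg.norm(c[0]-c[1]),np.linalg.norm(c[1]-c[2]))
print('tip',tri(T,t(155,322),S,s(557,42)))
print('foot',tri(T,t(165,290),S,s(583,117)))
E
```

```text
A17 [ 0.6025 -0.2677  0.05  ] [ 0.6032 -0.2701  0.05  ] (array([ 0.6024, -0.2684,  0.0478]), np.float64(0.0009673843707910046))
B24 [ 0.4432 -0.3254  0.05  ] [ 0.4435 -0.3262  0.05  ] (array([ 0.4431, -0.3257,  0.0493]), np.float64(0.0004144563910579811))
[[ 0.6417  0.0205  0.014 ]
 [ 0.6117 -0.0828  0.014 ]
 [ 0.498  -0.0495  0.014 ]
 [ 0.5289  0.0544  0.014 ]] [ 0.5701 -0.0144  0.014 ]
x dir deg -16.516718324230784 0.10760379598963443 0.11847153036168363
tip (array([ 0.5431, -0.0075,  0.1194]), np.float64(0.00015307049345126268))
foot (array([ 0.5664, -0.0142,  0.0741]), np.float64(0.0012412836835517297))
```

```bash
cat >> h.py <<'E'
def to(P):
    o=robot.observe();R=np.array(o['tool_rot']);p=np.array(o['position'])
    print('t',o['time'],'pos',p,'xang',np.degrees(np.arctan2(R[1,0],R[0,0])),'F',np.array(o['wrist_force']),'op',o['opening'],'| delta',R.T@(np.array(P)-p))
E
```

apply_moves(moves=[[[1,0,0,0,10.7],[1,0,0,0,10.7],[1,0,0,0,10.7],[1,-0.052,-0.0246,0,0],[1,-0.052,-0.0246,0,0]]])

```text
time: 0.78
position: [0.2519, -0.5394, 0.2307]
tool_rot: [[-0.286, -0.958, -0.0], [-0.958, 0.286, 0.0], [-0.0, 0.0, -1.0]]
wrist_force: [0.6, -0.4, 0.3]
opening: 0.999
```

apply_moves(moves=[[[1,-0.052,-0.0246,0,0],[1,-0.052,-0.0246,0,0],[1,-0.052,-0.0246,0,0],[1,-0.04,-0.02,0.0,0],[1,0,0,0,0]]])

```text
time: 1.4
position: [0.4013, -0.3738, 0.2311]
tool_rot: [[-0.274, -0.962, 0.001], [-0.962, 0.274, 0.002], [-0.002, -0.001, -1.0]]
wrist_force: [-0.1, -0.1, -0.7]
opening: 1.004
```

```bash
python3 - <<'E'
from h import *
snap('wrist','w1'); to([.4432,-.3257,.017])
C=cam('wrist',np.load('pics/w1.npz'));print(proj(C,[.4432,-.3257,.05]),proj(C,[.4432,-.3257,0]))
E
```

```text
t 1.45 pos [ 0.3989 -0.3766  0.231 ] xang -106.16237583418055 F [-0.2276 -0.0042 -0.81  ] op 1.00087271527534 | delta [-0.0611 -0.0285  0.214 ]
[255.7819 183.3707] [264.1956 176.2751]
```

View pics/w1.png

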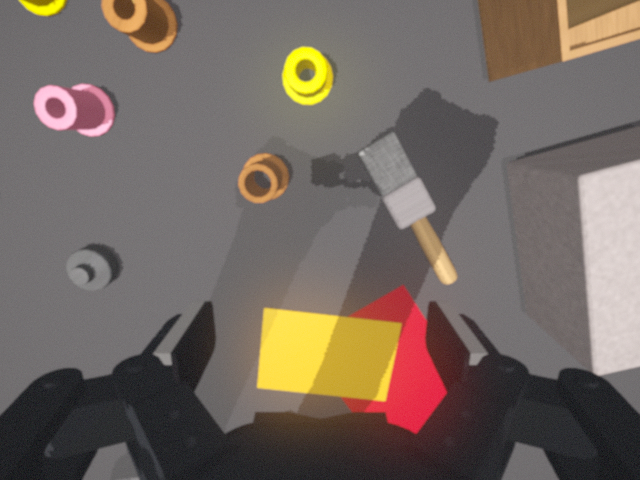

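apply_moves(moves=[[[1,-0.04,-0.019,0.03,0],[1,-0.021,-0.0095,0.05,0],[1,0,0,0.05,0],[1,0,0,0.03,0],[1,0,0,0,0]]])

```text
time: 2.08
position: [0.4381, -0.3285, 0.0683]
tool_rot: [[-0.286, -0.958, -0.007], [-0.958, 0.286, 0.003], [-0.001, 0.007, -1.0]]
wrist_force: [0.4, 0.9, 0.5]
opening: 0.995
```

```bash
python3 - <<'E'
from h import *
snap('wrist','w2'); to([.4432,-.3257,.017])
C=cam('wrist',np.load('pics/w2.npz'));print(proj(C,[.4432,-.3257,.05]),proj(C,[.4432,-.3257,0]))
E
```

```text
t 2.125 pos [ 0.44   -0.3295  0.0704] xang -106.61989539720915 F [-0.0365  0.2679 -0.1143] op 1.000373938050282 | delta [-0.0045 -0.0021  0.0534]
[311.2943 280.4847] [313.2674 246.9794]
```

View pics/w2.png

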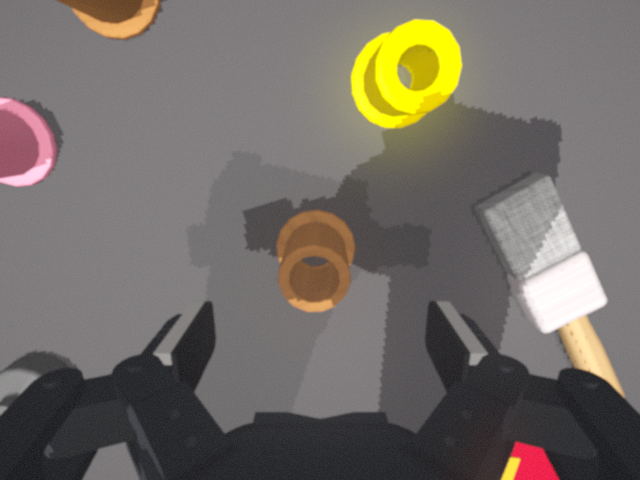

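apply_moves(moves=[[[1,-0.003,-0.004,0.028,0],[1,0,0,0.026,0],[1,0,0,0,0],[0,0,0,0,0],[0,0,0,0,0]]], force=25)

```text
time: 2.75
position: [0.4479, -0.3278, 0.0192]
tool_rot: [[-0.284, -0.959, 0.003], [-0.959, 0.284, -0.002], [0.001, -0.003, -1.0]]
wrist_force: [0.3, 0.6, 0.5]
opening: 0.606
```

apply_moves(moves=[[[0,0,0,0,0],[0,0,0,0,0]]])

```text
time: 3.0
position: [0.4475, -0.3274, 0.0188]
tool_rot: [[-0.284, -0.959, 0.002], [-0.959, 0.284, -0.001], [0.001, -0.002, -1.0]]
wrist_force: [-0.6, 0.1, 6.8]
opening: 0.413
```

```bash
python3 - <<'E'
from h import *
snap('wrist','w3'); to([.5431,-.0075,.16])
E
```

```text
t 3.05 pos [ 0.4476 -0.3274  0.0188] xang -106.47138214018447 F [-1.9789  0.6683  5.7629] op 0.41214524809489195 | delta [-0.3337 -0.0012 -0.1415]
```

View pics/w3.png

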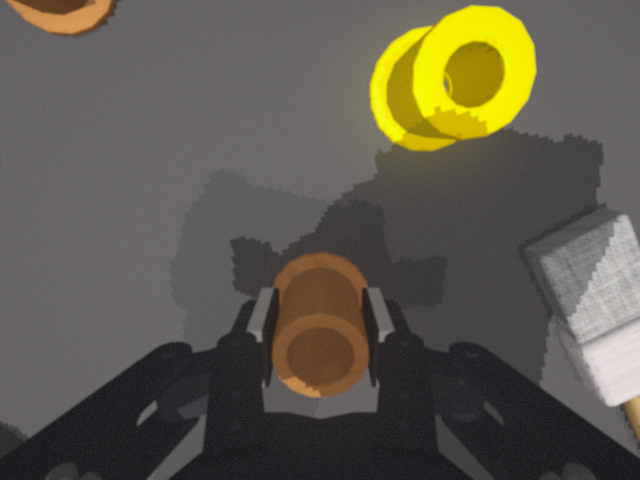

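```bash
python3 - <<'E'
from h import *
C=cam('wrist',np.load('pics/w3.npz'));d=np.load('pics/w3.npz')
for y in [-.004,0,.004]: print(y,proj(C,d['p']+d['R']@[0,y,-.0312]))
E
```

```text
-0.004 [319.772  338.2459]
0 [319.7672 348.1766]
0.004 [319.7625 357.927 ]
```

apply_moves(moves=[[[0,0,0,-0.03,0],[0,0,0,-0.05,0],[0,0,0,-0.05,0],[0,-0.02,0,-0.04,0],[0,-0.04,0,-0.01,0]]])

```text
time: 3.68
position: [0.465, -0.2718, 0.2012]
tool_rot: [[-0.288, -0.958, 0.006], [-0.958, 0.288, -0.005], [0.003, -0.007, -1.0]]
wrist_force: [0.4, 0.6, -1.1]
opening: 0.415
```

apply_moves(moves=[[[0,-0.055,0,0,0],[0,-0.055,0,0,0],[0,-0.055,0,0,0],[0,-0.055,0,0,0],[0,0,0,0,0]]])

```text
time: 4.3
position: [0.527, -0.0509, 0.1976]
tool_rot: [[-0.273, -0.962, 0.001], [-0.962, 0.273, 0.003], [-0.003, -0.0, -1.0]]
wrist_force: [0.3, -0.8, -0.4]
opening: 0.42
```

```bash
python3 - <<'E'
from h import *
snap('wrist','w4'); to([.5445,-.0078,.155])
C=cam('wrist',np.load('pics/w4.npz'))
print('tip',proj(C,[.5431,-.0075,.1194]),'foot',proj(C,[.5664,-.0142,.0741]))
E
```

```text
t 4.35 pos [ 0.5262 -0.0549  0.1972] xang -106.09736488623564 F [ 0.324  -1.2572 -0.144 ] op 0.41509318634443265 | delta [-0.0503 -0.0045  0.0423]
tip [248.1339 243.4223] foot [258.236  193.5635]
```

View pics/w4.png

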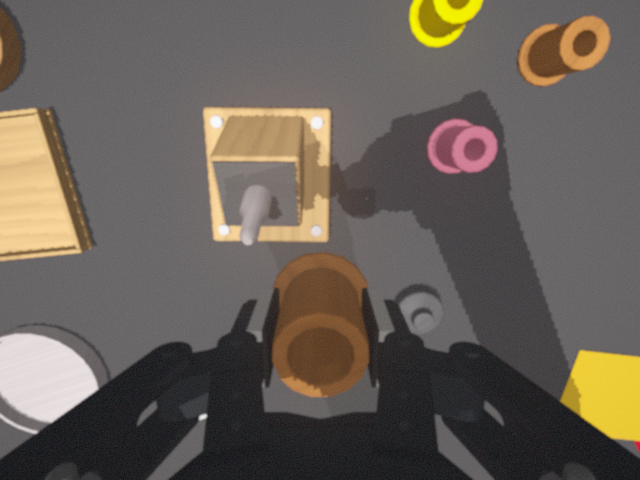

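apply_moves(moves=[[[0,-0.03,-0.004,0,0],[0,-0.02,-0.005,0.02,0],[0,0,0,0.02,0],[0,0,0,0.008,0],[0,0,0,0,0]]])

```text
time: 4.97
position: [0.5479, -0.0145, 0.1486]
tool_rot: [[-0.286, -0.958, -0.002], [-0.958, 0.286, -0.001], [0.001, 0.002, -1.0]]
wrist_force: [-0.3, 0.4, -0.7]
opening: 0.411
```

```bash
cat >> h.py <<'E'
def look(tag,box=(230,340,170,270),k=7):
    w=snap('wrist','w'+tag);s=snap('scene','s'+tag)
    a=s[box[2]:box[3],box[0]:box[1]];a=cv2.resize(a,(400,int(400*a.shape[0]/a.shape[1])),interpolation=cv2.INTER_CUBIC)
    b=cv2.resize(w[100:480,130:510],(400,400))
    H=max(a.shape[0],400);o=np.zeros((H,800,3),np.uint8);o[:a.shape[0],:400]=a;o[:400,400:]=b
    cv2.imwrite('pics/l'+tag+'.png',o)
E
python3 - <<'E'
from h import *
to([.5433,-.0075,.118]);look('5')
E
```

```text
t 4.975 pos [ 0.5479 -0.0145  0.1486] xang -106.61302722784879 F [-0.3334  0.3954 -0.6704] op 0.4108703686731835 | delta [-0.0054  0.0064  0.0306]
```

View pics/l5.png

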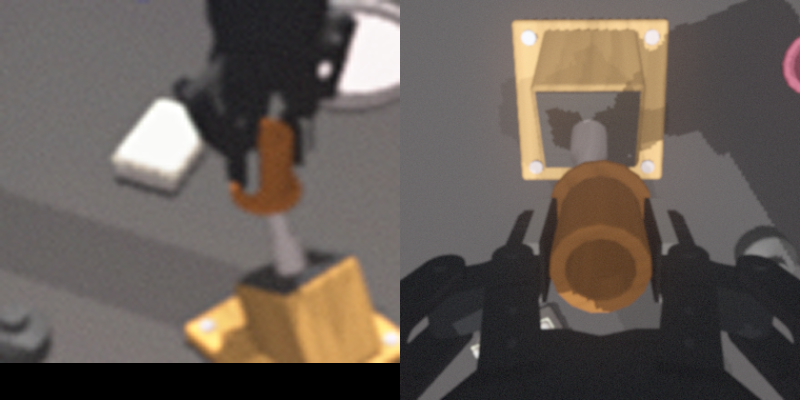

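apply_moves(moves=[[[0,-0.0055,0,0,0],[0,0,0,0.008,0],[0,0,0,0.007,0],[0,0,0,0.006,0],[0,0,0,0,0]]], force=20)

```text
time: 5.7
position: [0.5495, -0.0076, 0.1273]
tool_rot: [[-0.283, -0.959, -0.002], [-0.959, 0.283, 0.0], [0.001, 0.002, -1.0]]
wrist_force: [0.1, -0.4, -0.6]
opening: 0.414
```

```bash
python3 - <<'E'
from h import *
to([.5433,-.0075,.118]);look('6')
E
```

```text
t 5.7 pos [ 0.5495 -0.0076  0.1273] xang -106.46840556104188 F [ 0.0869 -0.3931 -0.5501] op 0.4136176306018378 | delta [0.0017 0.006  0.0093]
```

View pics/l6.png

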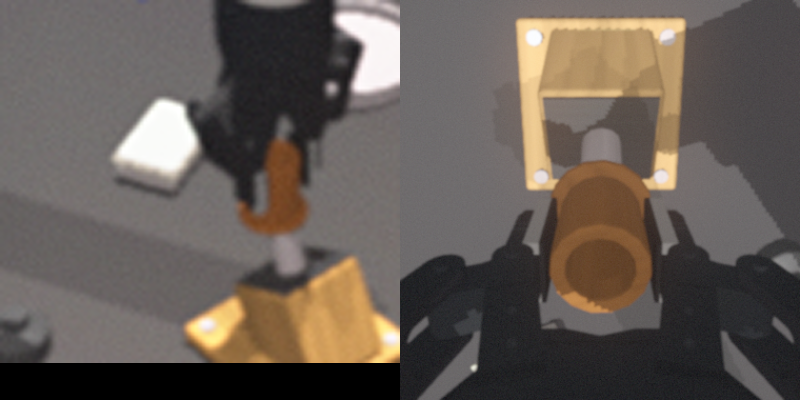

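apply_moves(moves=[[[0,0,0.003,0.004,0],[0,0,0.003,0.003,0],[0,0,0.003,0.002,0],[0,0,0.002,0.002,0],[0,0,0,0,0]]])

```text
time: 6.42
position: [0.5404, -0.0037, 0.1176]
tool_rot: [[-0.283, -0.959, 0.002], [-0.959, 0.283, 0.001], [-0.001, -0.002, -1.0]]
wrist_force: [4.2, 0.3, 3.1]
opening: 0.406
```

```bash
python3 - <<'E'
from h import *
to([.5433,-.0075,.118]);look('7')
E
```

```text
t 6.425 pos [ 0.5404 -0.0037  0.1176] xang -106.42744353878943 F [4.2003 0.3398 3.1151] op 0.40559923531094905 | delta [ 0.0028 -0.0038 -0.0004]
```

View pics/l7.png

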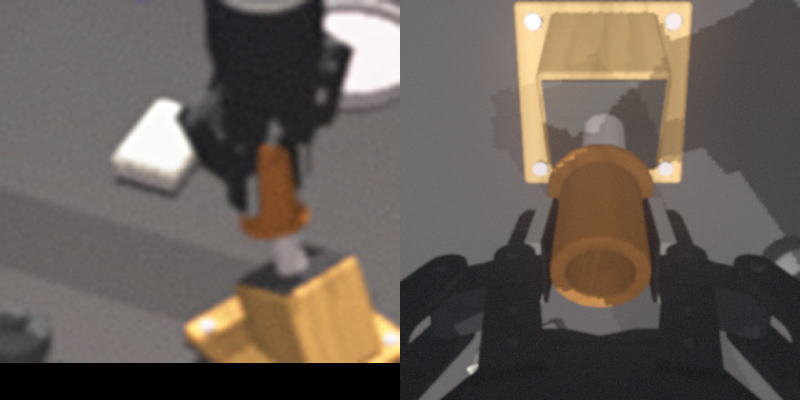

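apply_moves(moves=[[[0,0.001,-0.0015,0.004,0],[0,0,-0.002,0.004,0],[0,0,-0.002,0.004,0],[0,0,0,0,0]]])

```text
time: 7.02
position: [0.5438, -0.0068, 0.1046]
tool_rot: [[-0.284, -0.959, -0.003], [-0.959, 0.284, 0.0], [0.001, 0.003, -1.0]]
wrist_force: [2.8, -0.1, 5.3]
opening: 0.405
```

```bash
python3 - <<'E'
from h import *
to([.5433,-.0075,.118]);look('8')
E
```

```text
t 7.025 pos [ 0.5438 -0.0068  0.1046] xang -106.47524521967854 F [ 2.7739 -0.141   5.2984] op 0.4050151843691765 | delta [ 0.0008  0.0003 -0.0134]
```

View pics/l8.png

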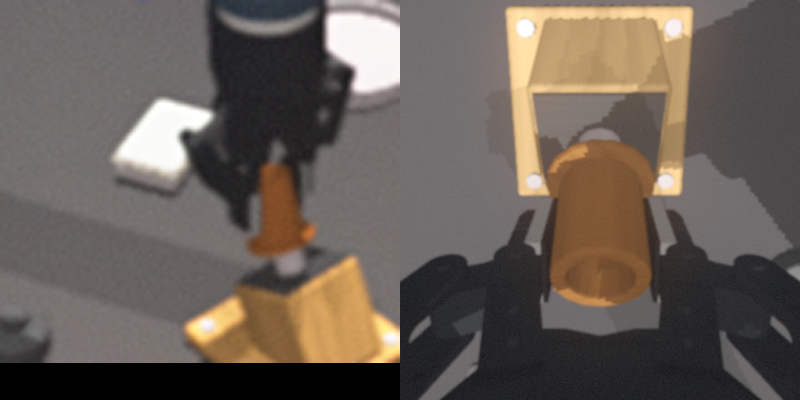

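apply_moves(moves=[[[0,0,-0.002,0.004,0],[0,0,-0.002,0.004,0],[0,0,-0.002,0.004,0],[0,0,-0.001,0.003,0],[0,0,0,0,0]]])

```text
time: 7.75
position: [0.5512, -0.0089, 0.0895]
tool_rot: [[-0.283, -0.959, -0.001], [-0.959, 0.283, 0.0], [0.0, 0.001, -1.0]]
wrist_force: [4.2, -0.5, -1.2]
opening: 0.398
```

```bash
python3 - <<'E'
from h import *
to([.5433,-.0075,.118]);look('9')
E
```

```text
t 7.75 pos [ 0.5512 -0.0089  0.0895] xang -106.46918840678973 F [ 4.1972 -0.5439 -1.1669] op 0.3977250980258593 | delta [ 0.0009  0.008  -0.0285]
```

View pics/l9.png

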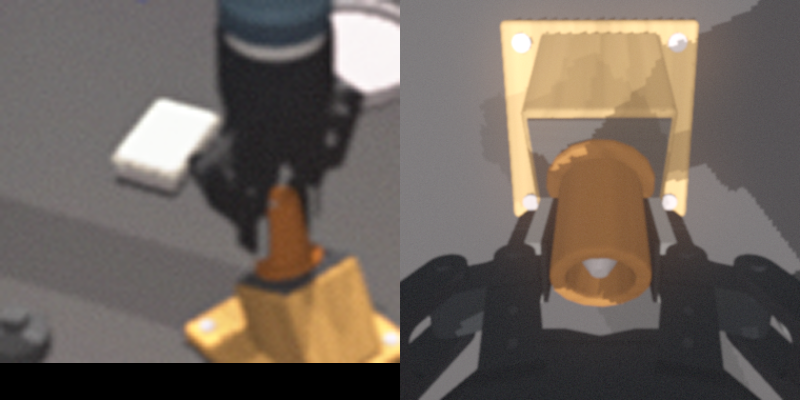

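apply_moves(moves=[[[0,0,-0.001,0.003,0],[0,0,-0.001,0.002,0],[0,0,0,0,0]]], force=35)

```text
time: 8.22
position: [0.553, -0.0094, 0.0854]
tool_rot: [[-0.284, -0.959, -0.001], [-0.959, 0.284, -0.0], [0.001, 0.001, -1.0]]
wrist_force: [0.8, 1.0, 3.6]
opening: 0.401
```

```bash
python3 - <<'E'
from h import *
to([.5433,-.0075,.118]);look('10')
E
```

```text
t 8.225 pos [ 0.553  -0.0094  0.0854] xang -106.47017989194958 F [0.8234 1.0224 3.5523] op 0.40064755441589783 | delta [ 0.0009  0.0099 -0.0326]
```

View pics/l10.png

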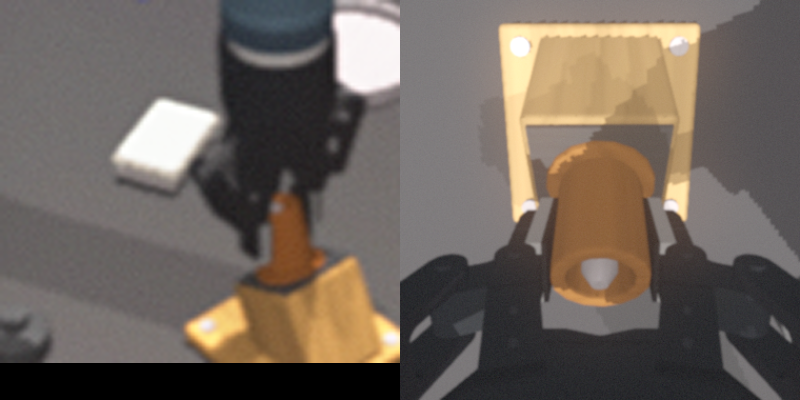

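apply_moves(moves=[[[0,0,-0.001,0.002,0],[0,0,-0.0005,0.002,0],[0,0,0,0,0]]])

```text
time: 8.7
position: [0.5523, -0.0092, 0.0832]
tool_rot: [[-0.283, -0.959, -0.006], [-0.959, 0.283, -0.001], [0.002, 0.006, -1.0]]
wrist_force: [-7.8, 0.6, 18.8]
opening: 0.398
```

```bash
python3 - <<'E'
from h import *
to([.5433,-.0075,.118]);look('11')
E
```

```text
t 8.7 pos [ 0.5523 -0.0092  0.0832] xang -106.44711948318341 F [-7.8245  0.6109 18.77  ] op 0.39780876744878063 | delta [ 0.001   0.0093 -0.0347]
```

View pics/l11.png

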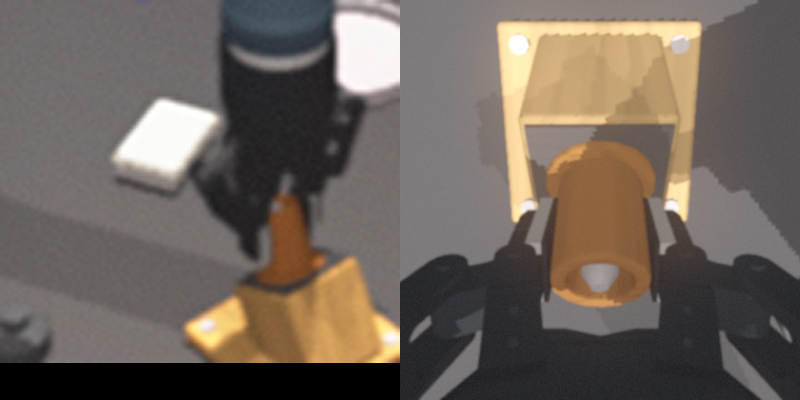

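apply_moves(moves=[[[0,0,0.002,-0.005,0],[0,0,0.005,-0.011,0],[0,0,0.006,-0.013,0],[0,0,0.006,-0.013,0],[0,0,0.006,-0.013,0]]])

```text
time: 9.43
position: [0.53, -0.0027, 0.137]
tool_rot: [[-0.284, -0.959, -0.001], [-0.959, 0.284, -0.0], [0.0, 0.001, -1.0]]
wrist_force: [-0.6, -0.2, 0.3]
opening: 0.403
```

apply_moves(moves=[[[0,0,0.006,-0.013,0],[0,0,0.006,-0.013,0],[0,0,0,-0.03,0],[0,0,0,-0.03,0],[0,0,0,0,0]]])

```text
time: 10.05
position: [0.5215, 0.0009, 0.2257]
tool_rot: [[-0.283, -0.959, 0.007], [-0.959, 0.283, -0.0], [-0.002, -0.007, -1.0]]
wrist_force: [-0.0, 0.1, -0.8]
opening: 0.401
```

```bash
python3 - <<'E'
from h import *
im=cv2.imread('pics/top0.png')
T=cam('top')
hsv=cv2.cvtColor(im,cv2.COLOR_BGR2HSV)
# tray mask, dish mask
m=cv2.inRange(hsv,(8,60,120),(28,255,255));m[:, :190]=0;m[:,265:]=0;m[:195]=0;m[270:]=0
print('tray',cv2.minAreaRect(max(cv2.findContours(m,0,2)[0],key=cv2.contourArea)))
g=cv2.inRange(hsv,(0,0,150),(180,60,255));g[:,:170]=0;g[:,240:]=0;g[:275]=0;g[345:]=0
print('dish',cv2.minEnclosingCircle(max(cv2.findContours(g,0,2)[0],key=cv2.contourArea)))
r=cv2.minAreaRect(max(cv2.findContours(m,0,2)[0],key=cv2.contourArea))
print('tray',onz(T,r[0],.016)); P=onz(T,r[0],.016)
c=cv2.minEnclosingCircle(max(cv2.findContours(g,0,2)[0],key=cv2.contourArea))
print('dish',onz(T,c[0],.016))
to([P[0],P[1],.03]);look('12',(180,400,120,300))
E
```

```text
tray ((226.8918914794922, 231.64865112304688), (51.621280670166016, 51.29248046875), 9.462322235107422)
dish ((202.02127075195312, 308.68084716796875), 25.93857192993164)
tray [0.6267 0.2318 0.016 ]
dish [0.4263 0.2935 0.016 ]
t 10.05 pos [0.5215 0.0009 0.2257] xang -106.46562261137841 F [-0.0168  0.1288 -0.7785] op 0.400687774289991 | delta [-0.2508 -0.0342  0.1964]
```

View pics/l12.png

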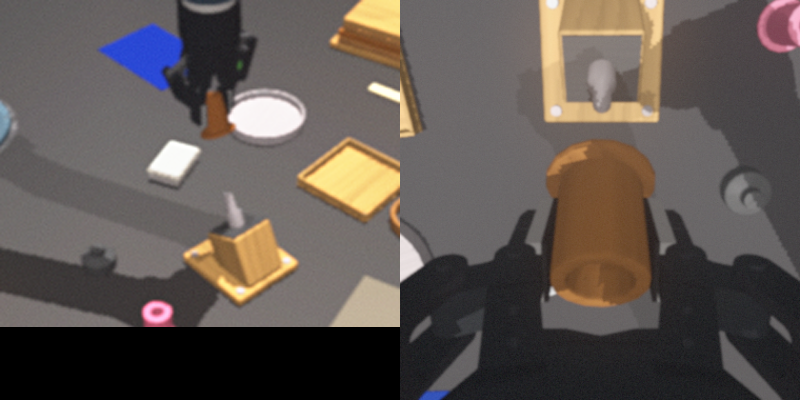

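apply_moves(moves=[[[0,-0.045,-0.006,0,0],[0,-0.055,-0.0075,0,0],[0,-0.055,-0.0075,0,0],[0,-0.055,-0.0075,0.02,0],[0,-0.04,-0.006,0.03,0]]])

```text
time: 10.78
position: [0.6235, 0.2339, 0.171]
tool_rot: [[-0.281, -0.96, -0.0], [-0.96, 0.281, 0.001], [-0.001, 0.001, -1.0]]
wrist_force: [1.1, -0.2, -1.6]
opening: 0.4
```

apply_moves(moves=[[[0,0,0,0.05,0],[0,0,0,0.04,0],[0,0,0,0,0]]])

```text
time: 11.15
position: [0.6182, 0.2283, 0.0758]
tool_rot: [[-0.283, -0.959, -0.012], [-0.959, 0.283, -0.005], [0.008, 0.011, -1.0]]
wrist_force: [0.1, 0.2, 0.7]
opening: 0.399
```

```bash
python3 - <<'E'
from h import *
to([.6267,.2318,.028]);look('13',(290,450,130,290))
C=cam('wrist',np.load('pics/w13.npz'));print(proj(C,[.6267,.2318,.005]))
E
```

```text
t 11.15 pos [0.6182 0.2283 0.0758] xang -106.43544195716434 F [0.1497 0.217  0.6913] op 0.3985152605108551 | delta [-0.0062 -0.0077  0.0477]
[309.5167 240.6235]
```

View pics/w13.png

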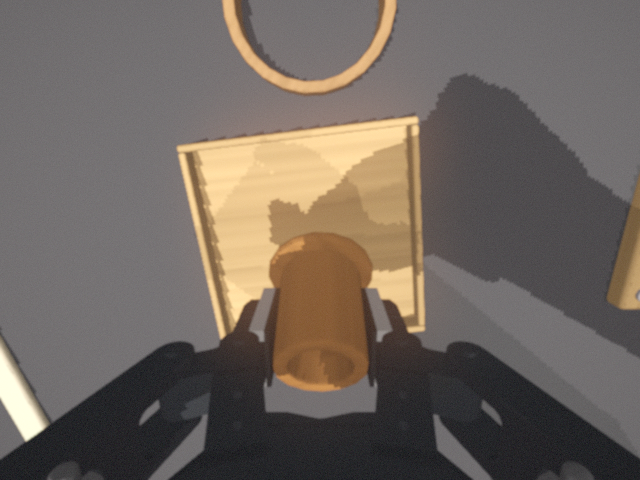

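apply_moves(moves=[[[0,-0.005,-0.006,0.025,0],[0,0,0,0.018,0],[0,0,0,0.006,0],[0,0,0,0.005,0],[0,0,0,0,0]]], force=20)

```text
time: 11.88
position: [0.6306, 0.2337, 0.0286]
tool_rot: [[-0.284, -0.959, 0.0], [-0.959, 0.284, 0.0], [-0.0, -0.0, -1.0]]
wrist_force: [-0.3, 0.6, -1.8]
opening: 0.396
```

```bash
python3 - <<'E'
from h import *
to([.6267,.2318,.019]);look('14',(290,450,130,290))
E
```

```text
t 11.875 pos [0.6306 0.2337 0.0286] xang -106.47055307847333 F [-0.2789  0.6074 -1.8001] op 0.3960854928292728 | delta [0.0029 0.0032 0.0096]
```

View pics/l14.png

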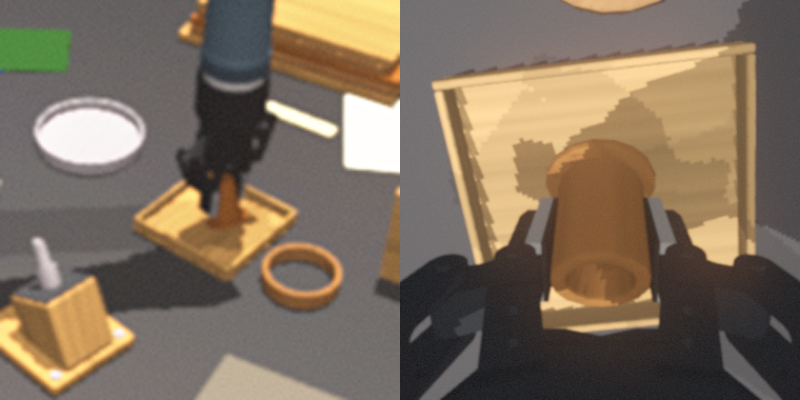

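Not quite in contact; continue down.

apply_moves(moves=[[[0,0.002,0.003,0.003,0],[0,0,0,0.003,0],[0,0,0,0.003,0],[0,0,0,0.001,0],[0,0,0,0,0]]])

```text
time: 12.6
position: [0.6301, 0.2335, 0.0261]
tool_rot: [[-0.284, -0.959, 0.005], [-0.959, 0.284, -0.0], [-0.001, -0.005, -1.0]]
wrist_force: [-6.2, -3.1, 26.2]
opening: 0.4
```

```bash
python3 - <<'E'
from h import *
to([.6267,.2318,.019]);look('15',(290,450,130,290))
E
```

```text
t 12.6 pos [0.6301 0.2335 0.0261] xang -106.50106624468793 F [-6.2259 -3.1271 26.1884] op 0.40029794122777046 | delta [0.0026 0.0028 0.0071]
```

View pics/l15.png

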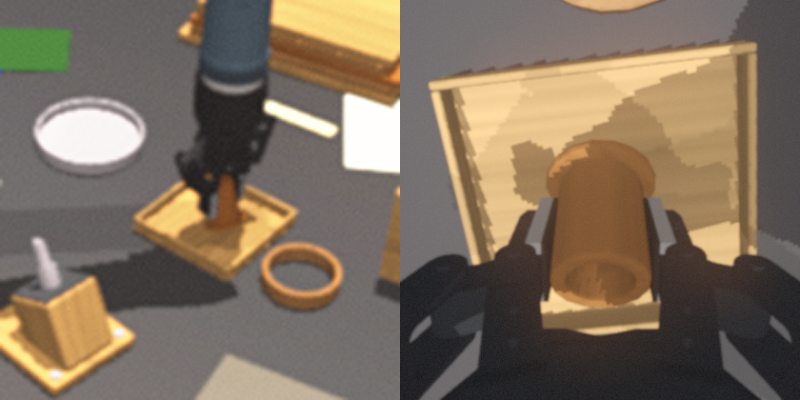

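apply_moves(moves=[[[0,0,-0.004,0,0],[0,0,-0.004,0,0],[0,0,-0.004,0.001,0],[0,0,-0.004,0.001,0],[0,0,0,0,0]]])

```text
time: 13.32
position: [0.642, 0.23, 0.0199]
tool_rot: [[-0.283, -0.959, -0.001], [-0.959, 0.283, 0.001], [-0.001, 0.001, -1.0]]
wrist_force: [-5.0, -0.7, 13.7]
opening: 0.4
```

```bash
python3 - <<'E'
from h import *
to([.6267,.2318,.019]);look('16',(290,450,130,290))
E
```

```text
t 13.325 pos [0.642  0.23   0.0199] xang -106.44370899528131 F [-4.969  -0.6721 13.6975] op 0.3999720988934022 | delta [0.0026 0.0151 0.0009]
```

View pics/l16.png

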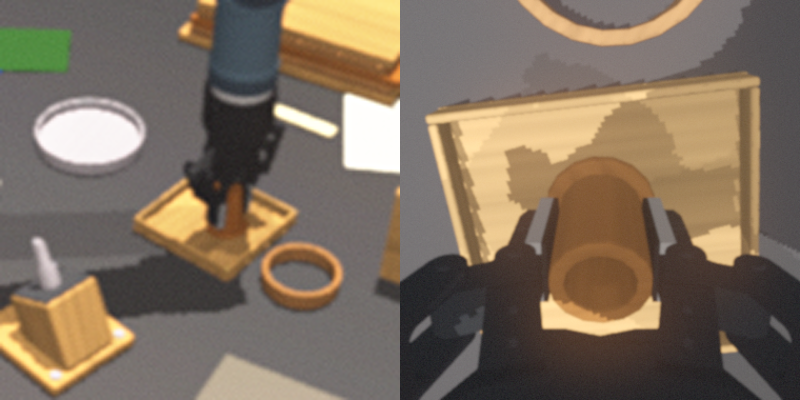

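apply_moves(moves=[[[0,0,-0.003,0.001,0],[0,0,0,0,0],[0.6,0,0,-0.001,0],[0.65,0,0,0,0],[0.65,0,0,0,0]]])

```text
time: 14.05
position: [0.6451, 0.2266, 0.0157]
tool_rot: [[-0.284, -0.959, -0.001], [-0.959, 0.284, -0.001], [0.001, 0.0, -1.0]]
wrist_force: [0.2, -0.4, 0.0]
opening: 0.652
```

apply_moves(moves=[[[0.65,0,0,-0.02,0],[0.65,0,0,-0.05,0],[0.7,0,0,-0.06,0],[1,0,0,-0.05,0],[1,0,0,0,0]]])

```text
time: 14.68
position: [0.6494, 0.2295, 0.2051]
tool_rot: [[-0.284, -0.959, 0.013], [-0.959, 0.284, 0.005], [-0.009, -0.011, -1.0]]
wrist_force: [-0.0, -1.0, -0.1]
opening: 1.002
```

```bash
python3 - <<'E'
from h import *
look('17',(290,450,130,290))
to([.6025,-.268,.2])
E
```

```text
t 14.775 pos [0.6459 0.2275 0.1985] xang -106.46834817695144 F [ 0.4208 -0.1474 -1.1013] op 0.9992156914652023 | delta [ 0.4875 -0.0989 -0.0021]
```

View pics/l17.png

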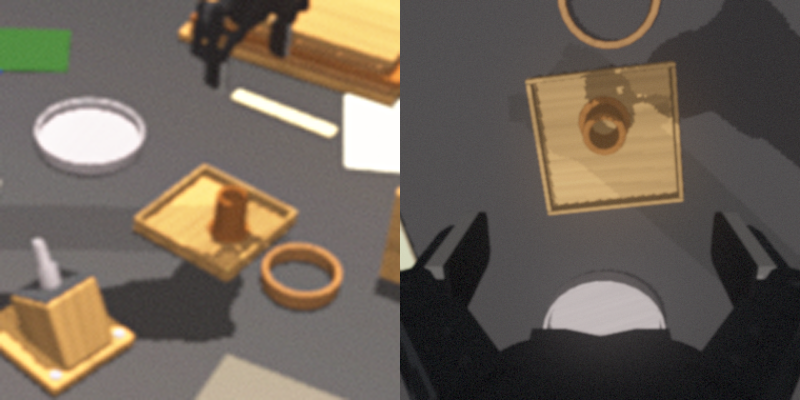

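apply_moves(moves=[[[1,0.05,-0.01,0,0],[1,0.058,-0.012,0,0],[1,0.058,-0.012,0,0],[1,0.058,-0.012,0,0],[1,0.058,-0.012,0,0]]])

```text
time: 15.4
position: [0.6191, -0.0616, 0.1943]
tool_rot: [[-0.284, -0.959, -0.004], [-0.959, 0.284, 0.0], [0.001, 0.004, -1.0]]
wrist_force: [0.7, 0.1, -0.1]
opening: 1.0
```

apply_moves(moves=[[[1,0.058,-0.012,0,0],[1,0.058,-0.012,0.0,0],[1,0.058,-0.012,0.03,0],[1,0.02,-0.005,0.04,0],[1,0,0,0.03,0]]])

```text
time: 16.02
position: [0.6018, -0.2579, 0.0941]
tool_rot: [[-0.29, -0.957, -0.006], [-0.957, 0.29, -0.0], [0.002, 0.006, -1.0]]
wrist_force: [-0.3, 0.3, -0.4]
opening: 1.001
```

apply_moves(moves=[[[1,0,0,0,0]]])

```text
time: 16.15
position: [0.601, -0.2527, 0.0928]
tool_rot: [[-0.284, -0.959, -0.01], [-0.959, 0.284, 0.004], [-0.001, 0.011, -1.0]]
wrist_force: [-0.7, 0.2, -0.1]
opening: 0.999
```

```bash
python3 - <<'E'
from h import *
snap('wrist','w18'); to([.6025,-.268,.019])
C=cam('wrist',np.load('pics/w18.npz'));print(proj(C,[.6025,-.268,.05]))
E
```

```text
t 16.2 pos [ 0.6034 -0.2527  0.0955] xang -106.44518619559553 F [0.724  0.0378 0.579 ] op 1.0021773987348053 | delta [ 0.015  -0.0039  0.0764]
[346.1177 259.0054]
```

View pics/w18.png

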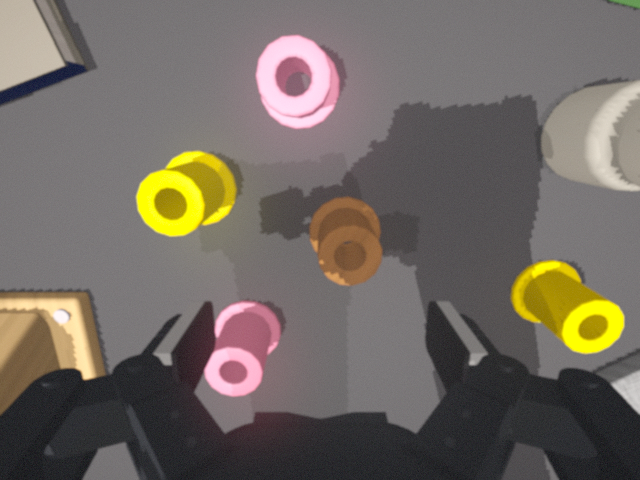

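apply_moves(moves=[[[0.75,0.0155,-0.004,0.025,0],[0.75,0,0,0.02,0],[0.75,0,0,0,0]]])

```text
time: 16.58
position: [0.6037, -0.2683, 0.0515]
tool_rot: [[-0.283, -0.959, -0.003], [-0.959, 0.283, 0.002], [-0.001, 0.004, -1.0]]
wrist_force: [-0.8, -0.2, -1.1]
opening: 0.746
```

```bash
python3 - <<'E'
from h import *
snap('wrist','w19'); to([.6025,-.268,.019])
C=cam('wrist',np.load('pics/w19.npz'));print(proj(C,[.6025,-.268,.05]))
E
```

```text
t 16.625 pos [ 0.6048 -0.2683  0.0527] xang -106.40038096346399 F [-0.105  -0.0425 -0.196 ] op 0.750285164658242 | delta [0.0004 0.0022 0.0337]
[319.9974 307.248 ]
```

View pics/w19.png

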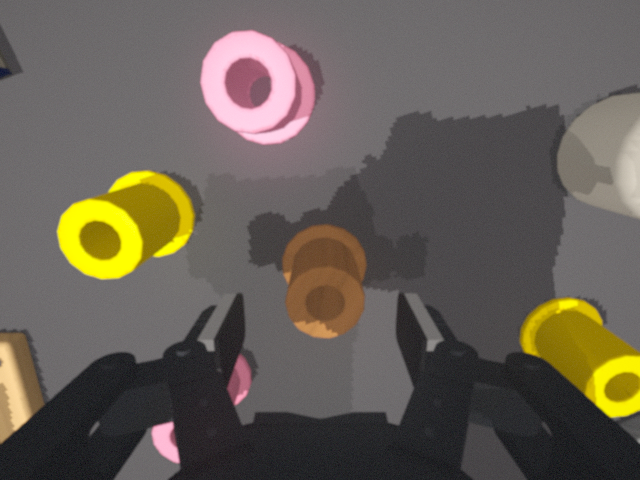

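apply_moves(moves=[[[0.75,0.0015,0,0.02,0],[0.75,0,0,0.014,0],[0.75,0,0,0,0],[0,0,0,0,0],[0,0,0,0,0]]], force=25)

```text
time: 17.25
position: [0.6054, -0.2716, 0.0199]
tool_rot: [[-0.283, -0.959, 0.002], [-0.959, 0.283, -0.001], [0.0, -0.002, -1.0]]
wrist_force: [-0.5, 0.8, -0.3]
opening: 0.408
```

apply_moves(moves=[[[0,0,0,0,0],[0,0,0,0,0]]])

```text
time: 17.5
position: [0.6051, -0.2715, 0.0197]
tool_rot: [[-0.284, -0.959, 0.001], [-0.959, 0.284, -0.0], [0.0, -0.001, -1.0]]
wrist_force: [-0.1, -0.1, 2.0]
opening: 0.408
```

```bash
python3 - <<'E'
from h import *
snap('wrist','w20'); to([.5433,-.0075,.15])
C=cam('wrist',np.load('pics/w20.npz'));d=np.load('pics/w20.npz')
for y in [-.004,0,.004]: print(y,proj(C,d['p']+d['R']@[0,y,-.05+d['p'][2]]))
E
```

```text
t 17.55 pos [ 0.6052 -0.2714  0.0197] xang -106.46631380221568 F [ 0.2309 -0.9387  1.1418] op 0.41301149344032534 | delta [-0.2355  0.134  -0.1305]
-0.004 [319.7713 336.8479]
0 [319.7666 346.7257]
0.004 [319.762  356.4254]
```

View pics/w20.png

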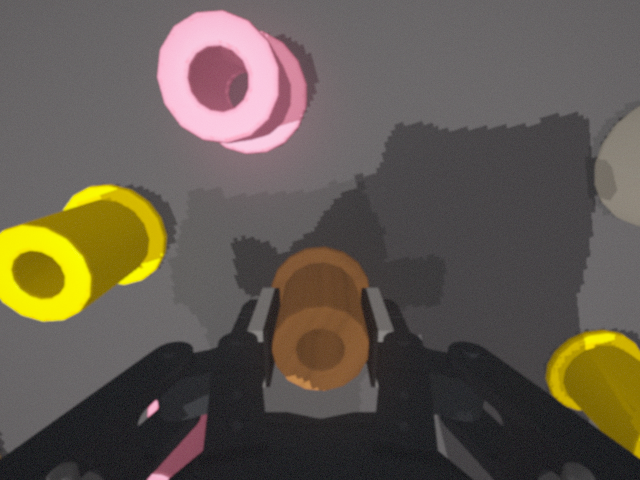

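apply_moves(moves=[[[0,0,0,-0.03,0],[0,0,0,-0.05,0],[0,0,0,-0.05,0],[0,-0.02,0.01,-0.035,0],[0,-0.05,0.028,0,0]]])

```text
time: 18.18
position: [0.5908, -0.1979, 0.1888]
tool_rot: [[-0.291, -0.957, 0.009], [-0.957, 0.291, -0.005], [0.002, -0.01, -1.0]]
wrist_force: [0.2, 0.4, -0.3]
opening: 0.407
```

apply_moves(moves=[[[0,-0.05,0.028,0,0],[0,-0.05,0.028,0,0],[0,-0.04,0.022,0,0],[0,-0.01,0.004,0,0],[0,0,0,0,0]]])

```text
time: 18.8
position: [0.5519, -0.026, 0.1841]
tool_rot: [[-0.282, -0.959, 0.0], [-0.959, 0.282, -0.001], [0.0, -0.0, -1.0]]
wrist_force: [0.4, -0.5, -0.7]
opening: 0.413
```

```bash
python3 - <<'E'
from h import *
to([.5433,-.0075,.118]);look('21');C=cam('wrist',np.load('pics/w21.npz'))
print('tip',proj(C,[.5433,-.0075,.118]),'foot',proj(C,[.5664,-.0142,.0741]))
E
```

```text
t 18.8 pos [ 0.5519 -0.026   0.1841] xang -106.37762042570554 F [ 0.388  -0.4757 -0.7372] op 0.41251720894645316 | delta [-0.0154  0.0135  0.0661]
tip [295.0887 275.7695] foot [298.3238 220.864 ]
```

View pics/w21.png

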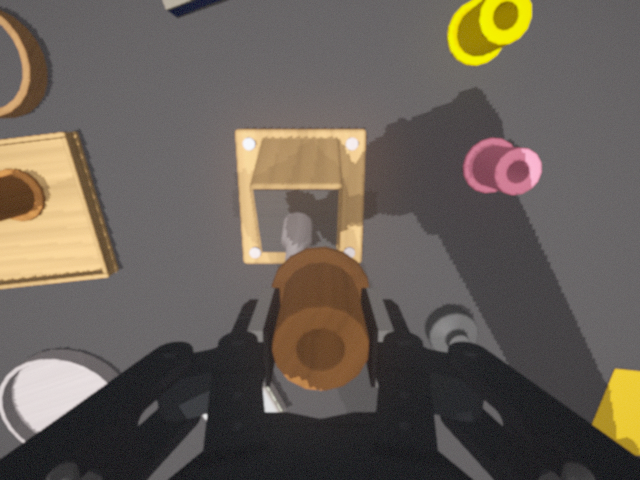

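apply_moves(moves=[[[0,-0.01,0.006,0.015,0],[0,-0.0065,0.005,0.015,0],[0,0,0,0.008,0],[0,0,0,0,0]]])

```text
time: 19.4
position: [0.545, -0.0075, 0.1446]
tool_rot: [[-0.283, -0.959, -0.003], [-0.959, 0.283, -0.0], [0.001, 0.003, -1.0]]
wrist_force: [-0.4, -0.3, -1.0]
opening: 0.409
```

```bash
python3 - <<'E'
from h import *
to([.5433,-.0075,.118]);look('22')
E
```

```text
t 19.4 pos [ 0.545  -0.0075  0.1446] xang -106.45690714611436 F [-0.4165 -0.312  -1.008 ] op 0.4085707806252635 | delta [0.0005 0.0015 0.0266]
```

View pics/l22.png

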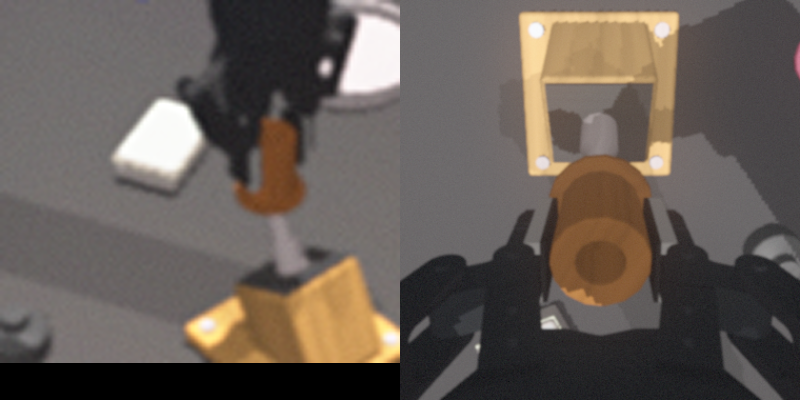

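apply_moves(moves=[[[0,0,0,0.004,0],[0,0,-0.0005,0.004,0],[0,0,0,0.004,0],[0,0,0,0,0]]], force=20)

```text
time: 20.0
position: [0.5463, -0.0075, 0.1336]
tool_rot: [[-0.283, -0.959, -0.001], [-0.959, 0.283, 0.0], [0.0, 0.001, -1.0]]
wrist_force: [-0.3, 0.5, -0.7]
opening: 0.408
```

```bash
python3 - <<'E'
from h import *
to([.5433,-.0075,.118]);look('23')
E
```

```text
t 20.0 pos [ 0.5463 -0.0075  0.1336] xang -106.46894968629029 F [-0.2709  0.4646 -0.7264] op 0.4075153339206677 | delta [0.0008 0.0028 0.0156]
```

View pics/l23.png

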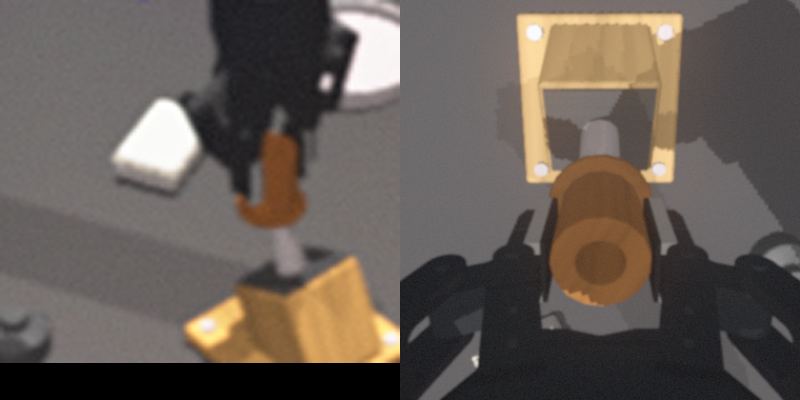

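apply_moves(moves=[[[0,0,0.001,0.003,0],[0,0,0.003,0.002,0],[0,0,0.003,0.002,0],[0,0,0,0,0]]])

```text
time: 20.6
position: [0.5419, -0.0054, 0.1285]
tool_rot: [[-0.283, -0.959, 0.005], [-0.959, 0.283, 0.0], [-0.002, -0.005, -1.0]]
wrist_force: [4.3, -0.2, 5.0]
opening: 0.405
```

```bash
python3 - <<'E'
from h import *
to([.5433,-.0075,.118]);look('24')
E
```

```text
t 20.6 pos [ 0.5419 -0.0054  0.1285] xang -106.46772744403196 F [ 4.3217 -0.2235  4.9978] op 0.40467899496735377 | delta [ 0.0017 -0.0019  0.0106]
```

View pics/l24.png

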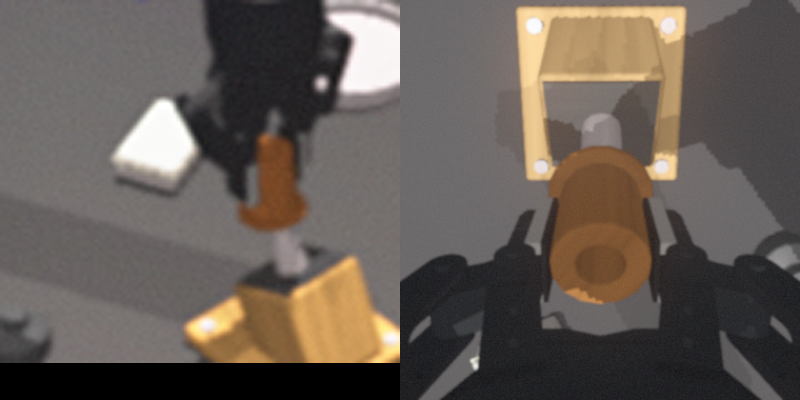

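apply_moves(moves=[[[0,0.0005,0.003,0.001,0],[0,0,0.003,0.001,0],[0,0,0.003,0.002,0],[0,0,0.002,0.002,0],[0,0,0,0,0]]])

```text
time: 21.32
position: [0.5286, -0.0021, 0.1206]
tool_rot: [[-0.283, -0.959, -0.001], [-0.959, 0.283, 0.001], [-0.001, 0.001, -1.0]]
wrist_force: [4.2, 1.1, 2.4]
opening: 0.402
```

```bash
python3 - <<'E'
from h import *
to([.5433,-.0075,.118]);look('25')
E
```

```text
t 21.325 pos [ 0.5286 -0.0021  0.1206] xang -106.42632706231373 F [4.2136 1.077  2.3547] op 0.4021748342926065 | delta [ 0.001  -0.0156  0.0026]
```

View pics/l25.png

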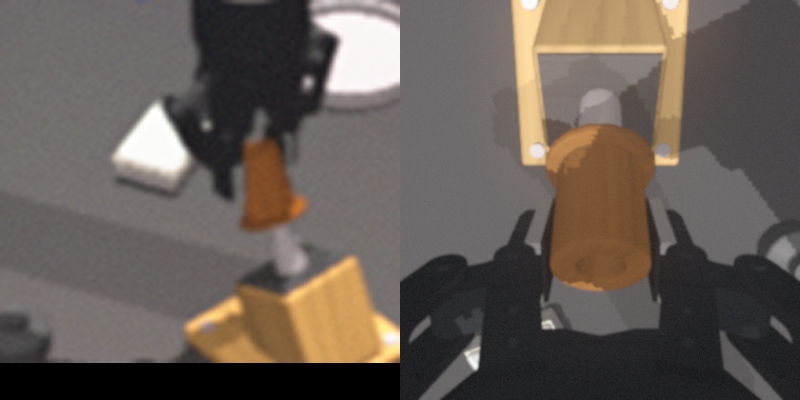

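apply_moves(moves=[[[0,0,-0.003,0.002,0],[0,0,-0.003,0.003,0],[0,0,-0.002,0.003,0],[0,0,0,0,0]]])

```text
time: 21.92
position: [0.5348, -0.0057, 0.1115]
tool_rot: [[-0.284, -0.959, -0.005], [-0.959, 0.284, -0.0], [0.002, 0.004, -1.0]]
wrist_force: [-0.1, 0.6, -0.1]
opening: 0.405
```

```bash
python3 - <<'E'
from h import *
to([.5433,-.0075,.118]);look('26')
E
```

```text
t 21.925 pos [ 0.5348 -0.0057  0.1115] xang -106.49541759909054 F [-0.1079  0.5979 -0.0926] op 0.40483480325186694 | delta [-0.0007 -0.0086 -0.0065]
```

View pics/l26.png

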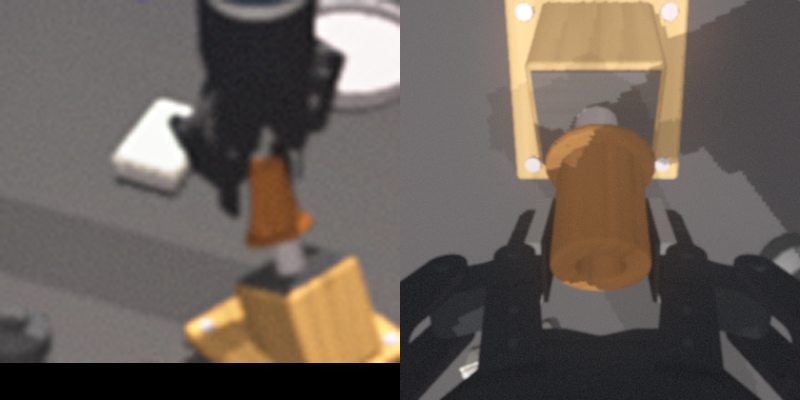

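apply_moves(moves=[[[0,0,-0.002,0.002,0],[0,0,-0.002,0.002,0],[0,0,-0.001,0.002,0],[0,0,0,0,0]]], force=35)

```text
time: 22.52
position: [0.5383, -0.0049, 0.107]
tool_rot: [[-0.282, -0.959, -0.008], [-0.959, 0.282, 0.001], [0.001, 0.008, -1.0]]
wrist_force: [-7.8, 2.6, 7.3]
opening: 0.401
```

```bash
python3 - <<'E'
from h import *
to([.5433,-.0075,.118]);look('27')
E
```

```text
t 22.525 pos [ 0.5383 -0.0049  0.107 ] xang -106.40674061503636 F [-7.8045  2.6328  7.3244] op 0.400541905853445 | delta [ 0.0011 -0.0054 -0.0111]
```

View pics/l27.png

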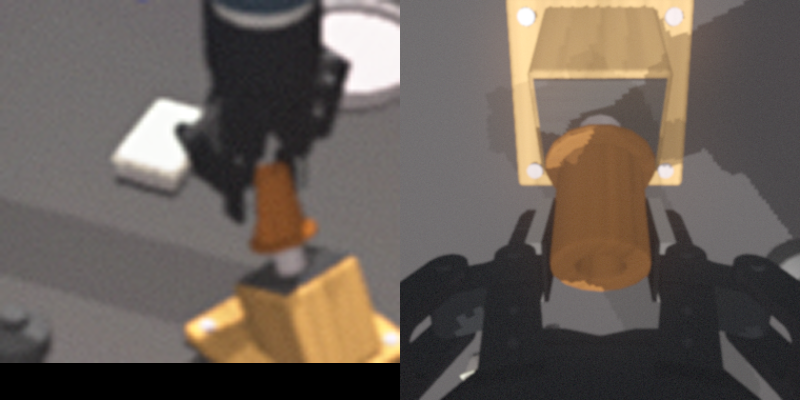

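apply_moves(moves=[[[0,0,0.0,0.0015,0],[0,0,0,0.0015,0],[0,0,0,0.001,0],[0,0,0,0,0]]])

```text
time: 23.12
position: [0.5383, -0.0047, 0.1061]
tool_rot: [[-0.282, -0.959, -0.009], [-0.959, 0.282, -0.0], [0.003, 0.008, -1.0]]
wrist_force: [-14.9, 2.7, 24.4]
opening: 0.392
```

```bash
python3 - <<'E'
from h import *
to([.5433,-.0075,.118]);look('28')
E
```

```text
t 23.125 pos [ 0.5383 -0.0047  0.1061] xang -106.40538538746107 F [-14.9166   2.7143  24.3741] op 0.39186480972743976 | delta [ 0.0013 -0.0055 -0.012 ]
```

View pics/l28.png

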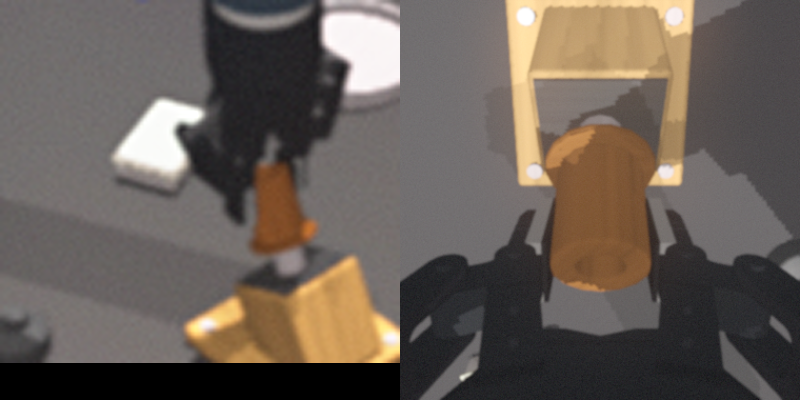

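apply_moves(moves=[[[0,0,-0.0015,-0.002,0],[0,0,-0.002,0,0],[0,0,0,0.001,0],[0,0,0,0.001,0],[0,0,0,0,0]]])

```text
time: 23.85
position: [0.5386, -0.0047, 0.1061]
tool_rot: [[-0.282, -0.959, -0.016], [-0.959, 0.282, -0.0], [0.004, 0.015, -1.0]]
wrist_force: [-21.6, 3.2, 31.0]
opening: 0.397
```

```bash
python3 - <<'E'
from h import *
to([.5433,-.0075,.118]);look('29')
E
```

```text
t 23.85 pos [ 0.5386 -0.0047  0.1061] xang -106.38234925808909 F [-21.6479   3.2203  31.0481] op 0.3972319804346739 | delta [ 0.0014 -0.0051 -0.0119]
```

View pics/l29.png

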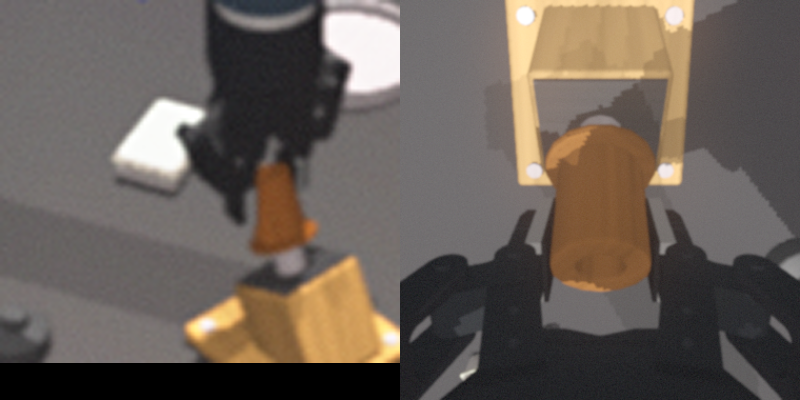

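```bash
python3 - <<'E'
from h import *
S=cam('scene');im=cv2.imread('pics/s29.png')
a=np.array([-.4226*.959,.4226*.284,.9063]);y=np.array([.284,.959,0]);x=np.cross(y,a)
tip=np.array([.5433,-.0075,.1180]);foot=tip-.05*a
k=8;x0,y0=260,190;c=cv2.resize(im[190:260,260:340],None,fx=k,fy=k,interpolation=cv2.INTER_CUBIC)
for s,col in [(.0225,(0,255,0)),(.03,(255,0,0))]:
    pts=[(proj(S,foot+s*a+.024*(np.cos(t)*x+np.sin(t)*y))-[x0,y0]+.5)*k for t in np.linspace(0,6.28,60)]
    cv2.polylines(c,[np.int32(pts)],True,col,1)
cv2.imwrite('pics/chk.png',c)
E
```

```text
(no output)
```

View pics/chk.png

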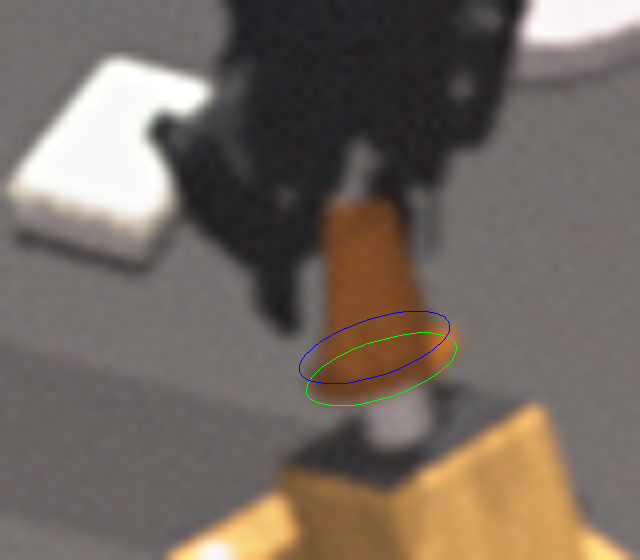

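apply_moves(moves=[[[0,0,0.003,-0.005,0],[0,0,0.002,-0.005,0],[0,0,0,0,0]]])

```text
time: 24.32
position: [0.5374, -0.0053, 0.1121]
tool_rot: [[-0.283, -0.959, -0.006], [-0.959, 0.283, 0.001], [0.001, 0.006, -1.0]]
wrist_force: [-6.5, 3.1, 0.1]
opening: 0.397
```

```bash
python3 - <<'E'
from h import *
to([.5433,-.0075,.118])
E
```

```text
t 24.325 pos [ 0.5374 -0.0053  0.1121] xang -106.44228669894089 F [-6.4644  3.055   0.0737] op 0.39685515151600675 | delta [ 0.0005 -0.0062 -0.006 ]
```

apply_moves(moves=[[[0,0,-0.003,0,0],[0,0,-0.002,0.001,0],[0,0,-0.001,0.002,0],[0,0,-0.001,0.002,0],[0,0,0,0,0]]], force=20)

```text
time: 24.95
position: [0.5417, -0.0058, 0.1076]
tool_rot: [[-0.282, -0.959, -0.012], [-0.959, 0.282, 0.002], [0.002, 0.012, -1.0]]
wrist_force: [-13.0, 5.5, 8.6]
opening: 0.401
```

```bash
python3 - <<'E'
from h import *
to([.5433,-.0075,.118]);look('30')
E
```

```text
t 24.95 pos [ 0.5417 -0.0058  0.1076] xang -106.40705374811728 F [-13.0102   5.4786   8.5741] op 0.40088762222507657 | delta [ 0.0012 -0.0019 -0.0104]
```

View pics/l30.png

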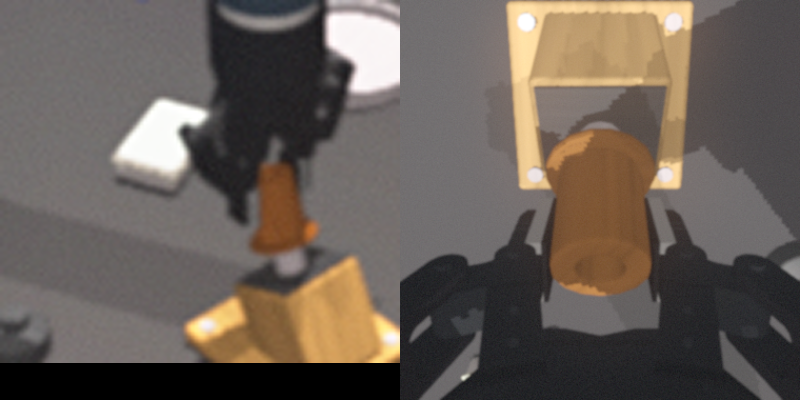

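apply_moves(moves=[[[0,0,0.001,0.0015,0],[0,0,0,0.0015,0],[0,0,0,0.0015,0],[0,0,0,0,0]]], force=30)

```text
time: 25.55
position: [0.5425, -0.0059, 0.1067]
tool_rot: [[-0.283, -0.959, -0.009], [-0.959, 0.283, 0.0], [0.003, 0.009, -1.0]]
wrist_force: [-16.5, 4.2, 25.3]
opening: 0.398
```

```bash
python3 - <<'E'
from h import *
to([.5433,-.0075,.118]);look('31')
S=cam('scene');im=cv2.imread('pics/s31.png')
a=np.array([-.4226*.959,.4226*.284,.9063]);y=np.array([.284,.959,0]);x=np.cross(y,a)
tip=np.array([.5433,-.0075,.1180]);foot=tip-.05*a
k=8;x0,y0=260,190;c=cv2.resize(im[190:260,260:340],None,fx=k,fy=k,interpolation=cv2.INTER_CUBIC)
for s,col in [(.0225,(0,255,0))]:
    pts=[(proj(S,foot+s*a+.024*(np.cos(t)*x+np.sin(t)*y))-[x0,y0]+.5)*k for t in np.linspace(0,6.28,60)]
    cv2.polylines(c,[np.int32(pts)],True,col,1)
cv2.imwrite('pics/chk2.png',c)
E
```

```text
t 25.55 pos [ 0.5425 -0.0059  0.1067] xang -106.43673623365761 F [-16.4942   4.1588  25.3333] op 0.3980746741877023 | delta [ 0.0013 -0.0012 -0.0113]
```

View pics/chk2.png

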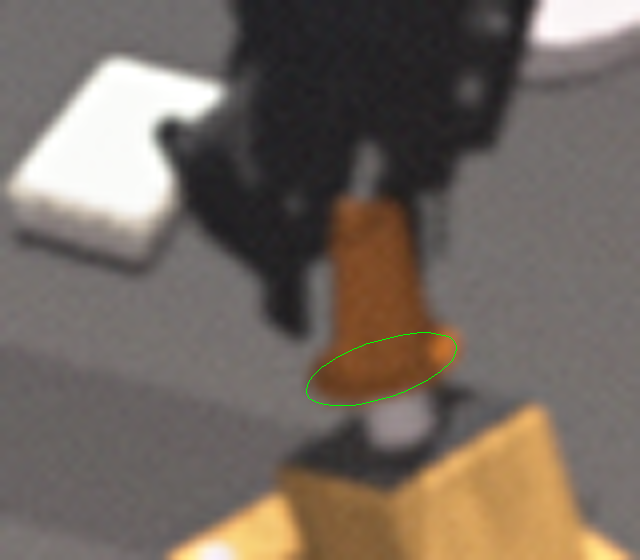

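```bash
python3 - <<'E'
from h import *
S=cam('scene')
a=np.array([-.4226*.959,.4226*.284,.9063]);y=np.array([.284,.959,0]);x=np.cross(y,a)
tip=np.array([.5433,-.0075,.1180]);foot=tip-.05*a
k=8;x0,y0=260,190;im=cv2.imread('pics/s11.png');c=cv2.resize(im[190:260,260:340],None,fx=k,fy=k,interpolation=cv2.INTER_CUBIC)
pts=[(proj(S,foot+.024*(np.cos(t)*x+np.sin(t)*y))-[x0,y0]+.5)*k for t in np.linspace(0,6.28,60)]
cv2.polylines(c,[np.int32(pts)],True,(0,255,0),1)
cv2.imwrite('pics/chk3.png',c)
E
```

```text
(no output)
```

View pics/chk3.png

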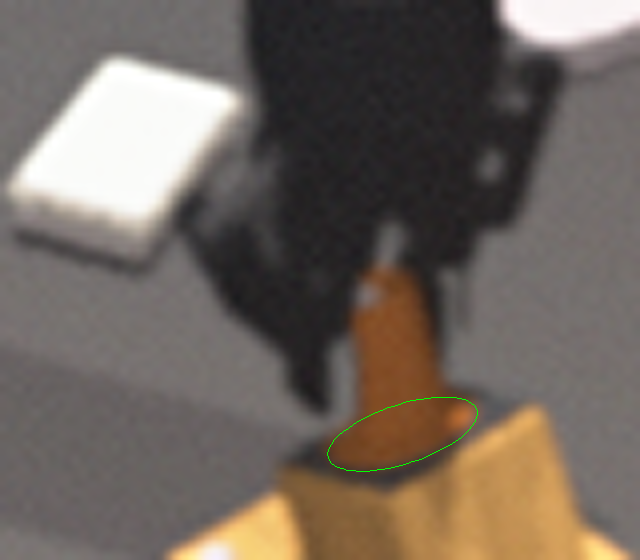

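apply_moves(moves=[[[0,0,0.002,-0.005,0],[0,0,0.005,-0.01,0],[0,0,0.006,-0.013,0],[0,0,0.006,-0.013,0],[0,0,0.005,-0.012,0]]])

```text
time: 26.28
position: [0.5246, -0.0017, 0.159]
tool_rot: [[-0.284, -0.959, 0.005], [-0.959, 0.284, -0.001], [-0.001, -0.005, -1.0]]
wrist_force: [0.2, 0.0, 0.2]
opening: 0.396
```

apply_moves(moves=[[[0,0,0,-0.03,0],[0,0,0,-0.03,0],[0,0,0,0,0]]])

```text
time: 26.65
position: [0.5261, -0.0012, 0.2208]
tool_rot: [[-0.284, -0.959, 0.009], [-0.959, 0.284, -0.001], [-0.002, -0.009, -1.0]]
wrist_force: [-0.3, -1.1, 0.8]
opening: 0.399
```

```bash
python3 - <<'E'
from h import *
to([.4263,.2935,.03]);look('32',(180,400,120,300))
E
```

```text
t 26.65 pos [ 0.5261 -0.0012  0.2208] xang -106.50094001461179 F [-0.2541 -1.051   0.8043] op 0.39888907741995006 | delta [-0.2538  0.1812  0.1897]
```

View pics/w32.png

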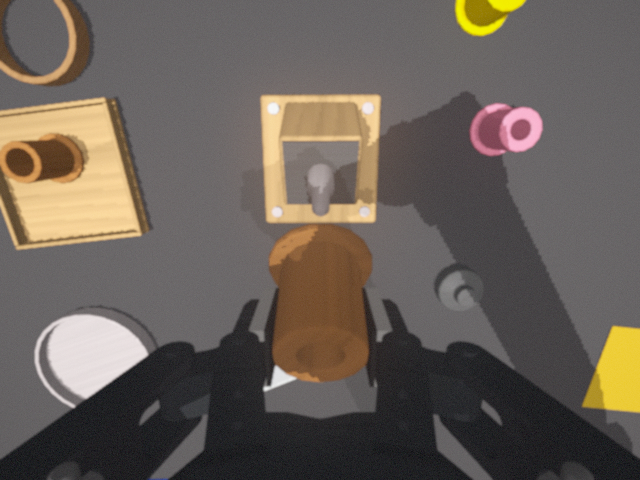

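apply_moves(moves=[[[0,-0.04,0.03,0,0],[0,-0.045,0.035,0,0],[0,-0.045,0.035,0,0],[0,-0.045,0.035,0,0],[0,-0.045,0.035,0,0]]])

```text
time: 27.38
position: [0.4208, 0.2589, 0.2153]
tool_rot: [[-0.284, -0.959, -0.001], [-0.959, 0.284, -0.001], [0.001, 0.001, -1.0]]
wrist_force: [1.3, -0.6, 0.1]
opening: 0.399
```

apply_moves(moves=[[[0,-0.033,0.026,0.02,0],[0,0,0,0.05,0],[0,0,0,0.05,0],[0,0,0,0.02,0],[0,0,0,0,0]]])

```text
time: 28.0
position: [0.4042, 0.2953, 0.0736]
tool_rot: [[-0.283, -0.959, -0.006], [-0.959, 0.283, -0.004], [0.005, 0.005, -1.0]]
wrist_force: [0.9, -0.1, 0.3]
opening: 0.404
```

```bash
python3 - <<'E'
from h import *
to([.4263,.2935,.03]);look('33',(260,420,110,270))
C=cam('wrist',np.load('pics/w33.npz'));print(proj(C,[.4263,.2935,.018]))
E
```

```text
t 28.0 pos [0.4042 0.2953 0.0736] xang -106.45129564390723 F [ 0.8552 -0.0577  0.3112] op 0.40416390809076297 | delta [-0.0048 -0.0219  0.0435]
[311.2663 224.899 ]
```

View pics/w33.png

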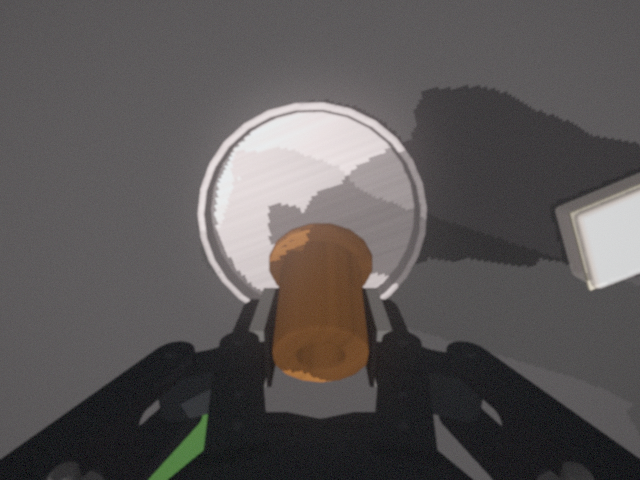

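apply_moves(moves=[[[0,-0.004,-0.01,0.02,0],[0,0,0,0.016,0],[0,0,0,0.005,0],[0,0,0,0.004,0],[0,0,0,0,0]]], force=20)

```text
time: 28.72
position: [0.4171, 0.2984, 0.0317]
tool_rot: [[-0.283, -0.959, 0.0], [-0.959, 0.283, 0.0], [-0.0, -0.0, -1.0]]
wrist_force: [-0.3, 0.6, 0.2]
opening: 0.395
```

```bash
python3 - <<'E'
from h import *
to([.4263,.2935,.03]);look('34',(260,420,110,270))
E
```

```text
t 28.725 pos [0.4171 0.2984 0.0317] xang -106.44110059310547 F [-0.2853  0.6192  0.2179] op 0.3948720164037633 | delta [ 0.0021 -0.0102  0.0017]
```

View pics/l34.png

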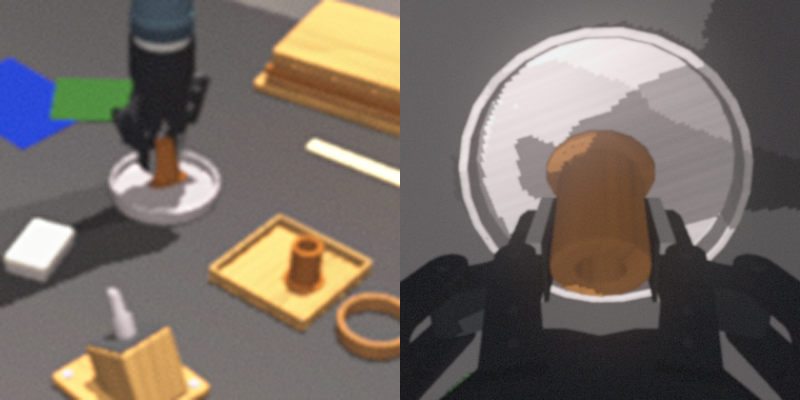

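apply_moves(moves=[[[0,0,0,0.003,0],[0,0,0,0.002,0],[0,0,0,0.002,0],[0,0,0,0,0]]])

```text
time: 29.32
position: [0.4181, 0.2987, 0.0278]
tool_rot: [[-0.284, -0.959, 0.001], [-0.959, 0.284, -0.002], [0.002, -0.002, -1.0]]
wrist_force: [-4.9, -4.9, 23.6]
opening: 0.399
```

apply_moves(moves=[[[0,0,-0.004,0,0],[0,0,-0.004,0,0],[0,0,-0.004,0.001,0],[0,0,-0.004,0.001,0],[0,0,0,0,0]]])

```text
time: 29.95
position: [0.4311, 0.2963, 0.0241]
tool_rot: [[-0.282, -0.959, -0.002], [-0.959, 0.282, 0.002], [-0.002, 0.002, -1.0]]
wrist_force: [-4.9, 0.7, 10.1]
opening: 0.398
```

```bash
python3 - <<'E'
from h import *
to([.4263,.2935,.03]);look('35',(260,420,110,270))
E
```

```text
t 29.95 pos [0.4311 0.2963 0.0241] xang -106.39657380062366 F [-4.9442  0.6622 10.1225] op 0.39750112780032903 | delta [ 0.004   0.0039 -0.0059]
```

View pics/l35.png

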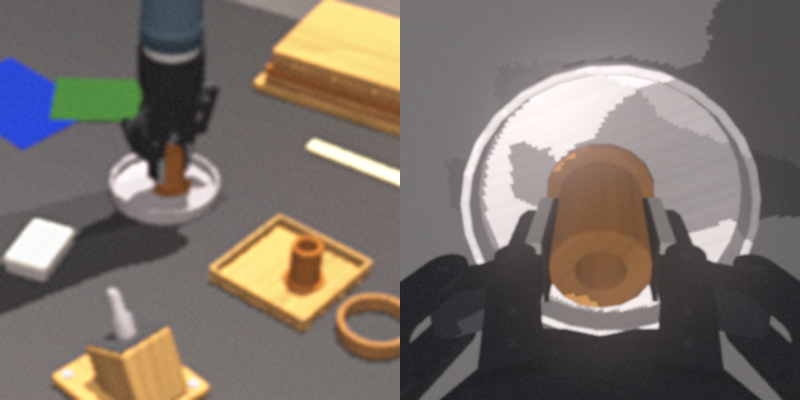

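apply_moves(moves=[[[0,0,-0.004,0.001,0],[0,0,-0.004,0.002,0],[0,0,-0.002,0.002,0],[0,0,0,0,0]]])

```text
time: 30.55
position: [0.4404, 0.2938, 0.0196]
tool_rot: [[-0.282, -0.96, -0.002], [-0.96, 0.282, 0.002], [-0.001, 0.002, -1.0]]
wrist_force: [-7.1, 0.2, 14.5]
opening: 0.397
```

```bash
python3 - <<'E'
from h import *
to([.4263,.2935,.03]);look('36',(260,420,110,270))
E
```

```text
t 30.55 pos [0.4404 0.2938 0.0196] xang -106.36044331194789 F [-7.0906  0.231  14.4832] op 0.3970314824741455 | delta [ 0.0042  0.0134 -0.0104]
```

View pics/l36.png

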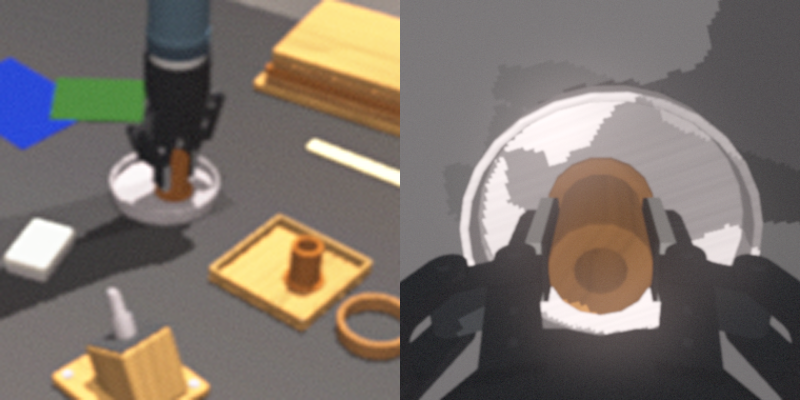

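Near upright. Release and lift off.

apply_moves(moves=[[[0,0,-0.002,0,0],[0,0,0,0,0],[0.6,0,0,-0.001,0],[0.65,0,0,0,0],[0.65,0,0,0,0]]])

```text
time: 31.28
position: [0.4445, 0.2896, 0.0182]
tool_rot: [[-0.284, -0.959, -0.0], [-0.959, 0.284, -0.001], [0.001, -0.0, -1.0]]
wrist_force: [0.3, 0.1, 0.2]
opening: 0.645
```

apply_moves(moves=[[[0.65,0,0,-0.02,0],[0.65,0,0,-0.05,0],[0.7,0,0,-0.06,0],[0.7,0,0.03,-0.05,0],[0.7,0,0,0,0]]])

```text
time: 31.9
position: [0.4163, 0.3029, 0.2049]
tool_rot: [[-0.28, -0.96, 0.01], [-0.96, 0.28, 0.006], [-0.009, -0.008, -1.0]]
wrist_force: [0.6, -0.0, -0.1]
opening: 0.701
```

```bash
python3 - <<'E'
from h import *
to([.4263,.2935,.03]);look('37',(260,420,110,270));snap('top','top2')
E
```

```text
t 31.9 pos [0.4163 0.3029 0.2049] xang -106.24684638163957 F [ 0.5727 -0.024  -0.058 ] op 0.7007765208844404 | delta [ 0.0077 -0.0109  0.1749]
```

View pics/l37.png

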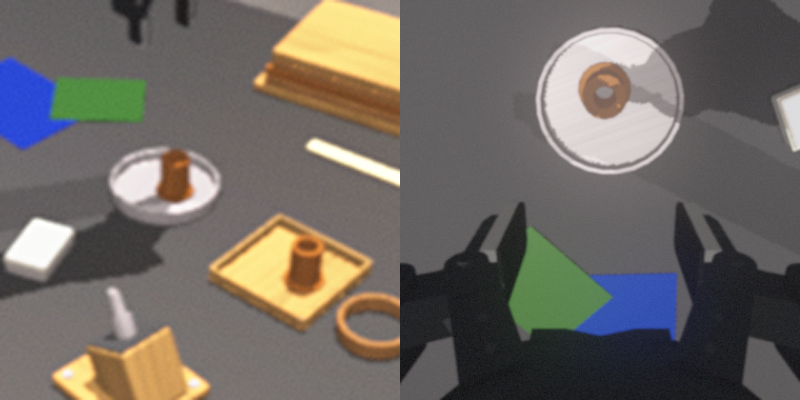

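View pics/top2.png

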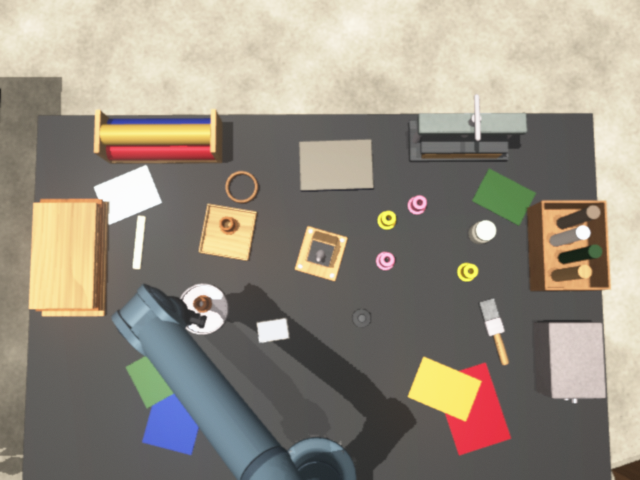

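Both bushings stand upright in their trays. The bystanders are where they were, and the arm is clear of everything.

```bash
python3 -c "
from bench import robot
print(robot.finish_job())"
```

```text
the job is handed in; nothing more can be done
None
```

Both bushings were tested one after the other and put away, and the job was handed in at about 32 s of the 72 s allowed.

- **First bushing (near one, wide bore):** it slid fully home. The stop force was about 20 N, straight along the pin, and the pin tip came up near the rim. It now stands upright in the square wooden tray.
- **Second bushing (narrow bore):** it stopped on the cone, about 23 mm higher than the first, and held there under about 30 N. It now stands upright in the round metal dish.

**Checks that were off:**
- The second bushing first reached the cone tilted a few degrees too far. I backed it off about 6 mm, straightened it and pushed again, and it stopped at the same height.
- My drawn flange outlines sat about 1–2 mm low in both tests. That matches the calibration error, so I don't read it as a difference in fit.
- Each bushing ended roughly 13–20 mm off the middle of its tray or dish, with the flange clear of the walls.

The last pictures show both standing upright, the other things where they were, and the gripper clear at about 0.2 m height.

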